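Load a gel cassette and set its clamp a quarter turn free

TASK

Lift the orange gel cassette up and off its drying hook and stand it upright in the pocket of the clamp, right down on the pocket floor, and let go of it. Then turn the black thumbscrew clockwise until it seats, back it off a quarter turn, and finish there while still holding the thumbscrew gripped and steady. Do not drop the cassette on the bench and leave the bottle, jar and tip box where they are.

Things in the scene. Friction and masses are not known exactly. Their poses are not given: they have to be found in the camera images.
- hook: Fixed drying stand: white foot 150 x 110 x 12 mm, steel post and a level 8 mm peg, axis 150 mm above the bench. Origin on the bench below where the cassette hangs. The peg points along the stand's -x; its free end, 38 mm from the origin, has a small ball rising 5 mm above the peg's top. The post is 65 mm from the origin along +x. Only the ball rises above the peg.
- hook_peg (a point): Point on the peg's axis, 150 mm above the bench, straight above the hook's origin.
- cassette: Orange rigid plate, about 60 g: 10 mm thick (x), 60 wide (y), 112 tall (z up); same from both sides. Origin: centre of underside. Lowest 12 mm only 6 thick. Window 24 mm wide from 50 to 74 mm height, its upper edge hangs on the peg. Above 80 mm only a grip tab 26 wide, 32 tall, 10 thick: pinch from above across the thickness. Raise 8 to 15 mm, then draw off past the peg's end (hook's -x).
- cassette_eye (a point): Centre of the cassette's window, 62 mm above its underside.
- clamp: Fixed clamp stand, grey base plate 130 x 240 x 10 mm (x, y, z), origin at the centre of its underside. Pocket at +70 mm along its y, thumbscrew at -70 mm. Pocket: 78 mm long along y, open at the top, floor 10 mm and walls 46 mm above the bench, sloping lead-ins up to about 57 mm; aluminium fence on its +x side, blue sliding jaw on its -x side.
- clamp_pocket (a point): On the pocket floor (10 mm above the bench), where the centre of the cassette's underside belongs, its thickness along this x; axes as the clamp's. The fence face is 7 mm away on +x; on -x the blue jaw, 12 mm away at screw value 0, comes 2 mm nearer per rad (pocket 19 mm wide open, 11 mm seated).
- clamp_wing (a point): Black wing of the thumbscrew: upright bar 44 mm long (its x), 14 mm thick (its y), from 56 to 92 mm above the bench. Origin on the screw's vertical axis, 48 mm above the bench; turns with the screw, never rises or falls. Below it a 42 mm disc on a white 60 mm boss. A white mark on top is at its -x end.
- clamp_screw (a joint): Turn of the thumbscrew in rad, growing clockwise seen from above: 0 fully open, 4.0 seated at a hard stop. At the start it stands 1.5 to 2.6 rad short of the seat. It needs about 0.1 N m to turn and stays where it is left. At 0 the wing's x axis lies along the clamp's x.
- reagent_bottle: Bystander: glass jar with blue cap, 60 mm diameter, 120 mm tall, origin at the centre of its underside.
- tip_box: Bystander: purple box 85 x 120 x 55 mm, origin at the centre of its underside.
- small_jar: Bystander: amber jar with orange cap, 44 mm diameter, 75 mm tall, origin at the centre of its underside.
Not all that is in view belongs to the job. Of the things shaped like the cassette, the orange one is meant. Of the things shaped like the hook, the white one is meant.

How it is judged (in metres and radians):
On the way, in this order (a step that is already met when the one before it is completed fails the run):
1. the cassette is in the gripper, off the hook and clear of it (distance between cassette_eye and hook_peg above 0.07 m and contact force between the fingers and cassette above 0.5 N and contact force between cassette and hook below 0.05 N), for 0.1 s.
2. the cassette stands in the pocket, let go (horizontal distance between cassette and clamp_pocket below 0.015 m and z of cassette in the frame of clamp_pocket below 0.006 m and angle between the x axis of cassette and the x axis of clamp_pocket, either way round below 0.35 rad and angle between cassette's own z axis and vertical below 0.35 rad and contact force between the fingers and cassette below 0.05 N), for 0.2 s.
3. the thumbscrew is turned clockwise until it seats, the cassette in the pocket (value of joint clamp_screw above 3.92 rad and horizontal distance between cassette and clamp_pocket below 0.015 m), for 0.05 s.
At the end, for the whole second after the job is handed in: After seating (within 0.08 rad of the stop) the screw is still, 1.57 +- 0.3 rad back from the seat, fingers gripping its wing (over 3 N); the cassette rests untouched in the pocket: within 15 mm of its point, under 6 mm above the floor, tilt under 0.3 rad, square within 0.25 rad (value of joint clamp_screw between 2.129 and 2.729 rad and velocity of joint clamp_screw between -0.1 and 0.1 rad/s and contact force between the fingers and clamp_screw_c1 above 3 N and horizontal distance between cassette and clamp_pocket below 0.015 m and z of cassette in the frame of clamp_pocket below 0.006 m and angle between the x axis of cassette and the x axis of clamp_pocket, either way round below 0.25 rad and angle between cassette's own z axis and vertical below 0.3 rad and contact force between each of the arm, the fingers and cassette below 0.05 N and linear speed of cassette below 0.02 m/s); the arm keeps its last pose, push and grip.
It fails at once if the cassette falls onto the bench (height (world z) of cassette below 0.004 m).
It fails at once if a bystander is pushed away (distance of any of reagent_bottle, tip_box, small_jar from where it was at the start of the episode above 0.03 m).
It also fails if it takes over 64 s, if anything falls off the work surface, if the arm or the gripper's body presses on something with over 40 N, if the wrist force passes 120 N, or if a joint passes its speed limit or range.

ROBOT

A 6-joint arm with a two-finger parallel gripper is mounted at the origin on the work surface. World frame = base frame: x ahead of the robot, y to its left, z up, the work surface at z = 0. Lengths are in mm, angles in rad, forces in N, time in s.
With the tool pointing down it reaches from about 425 to 950 mm from the base axis. Payload 3.5 kg.
Tool frame: the origin (TCP) lies at the very end of the fingers, on their centre line; the grasp point (between the pads) lies 19 mm behind it; z points along the fingers, y is the direction in which the jaws open and shut (so a half turn about z gives the same grasp; the last joint's range is limited). The gripper opens to 85 mm and grips with 20 to 120 N. Pads are 22 mm wide; open, the fingers measure 114 mm over their backs; the gripper's body (76 mm by 85 mm) begins 54 mm behind the grasp point. The pads swing forward as they close: fully open they stand 13 mm farther back than shut.
Start: joints at [0.987, 0.286, 1.577, -0, 1.279, -0.15], TCP at [283.68, 612.48, 200.325] pointing down, gripper open.
Joint ranges: [-2.77, 2.77], [-0.9, 2.22], [0.21, 2.48], [-1.53, 4.67], [0.24, 2.81], [-2.84, 2.84]. Speed limits (rad/s): [2.79, 2.79, 3.14, 3.14, 3.14, 3.14].

INTERFACE

Orientations are given as [roll, pitch, yaw] about the fixed x, y, z axes, in that order (R = Rz(yaw) Ry(pitch) Rx(roll)).
In Python, from bench import telemetry, vision, workorder gives the robot as it stands.
- The arm moves only by the shell command python3 -m crank 'ROWS'. ROWS is JSON, a list of rows, each an object with "delta_rot": the turn, a rotation vector about the tool's x, y, z in rad, a list of three; "delta_pos": the shift along the tool's x, y, z in m, a list of three; "hand": the finger opening in m, from 0 to 0.0854. In form: [{"delta_rot": [rx, ry, rz], "delta_pos": [x, y, z], "hand": hand}, ...]. A call has 1 to 5 rows; each row is the pose to reach, as a shift and turn from the pose commanded when the call began, along the tool's axes at that moment; what a row does not reach only later rows make up. A row lasts 1/8 s, in which the tool goes at most 62.5 mm and 10.7 degrees, less where a joint would pass 70% of its speed; a pose out of reach is approached as far as the arm can. A call with a gripper value outside its range is refused whole. The fingers move at their own pace and stop on an object; the grip force is fixed at half the most. Time passes only in rows, so rows that repeat a pose let the fingers close. It gives the time, the measured TCP pose, the force and the opening at its end, in the units of the state.
- telemetry.sense(): the state, without advancing time (a new reading comes with each control period).
- vision.snapshot(name): name is "side" or "top"; returns (picture, depth): 480x640x3 uint8, blue, green, red; 480x640 float32, mm along the optical axis (not along the pixel's ray), 0 where there is no reading.
- vision.camera_params(name): a dict with "fx", "fy", "cx", "cy" (pixels), "world_from_camera" (4x4, takes a point from camera to world coordinates). Camera axes: x right, y up, looking along -z (the intrinsics and any distortion apply to the point x, -y, -z); pixel columns grow to the right and rows downward; lengths in mm; the calibration is good to about 2 mm. A picture is of the moment at which its call begins. camera_params takes no time and is no camera call.
- workorder.job_done(): hands the job in, once; it reports no verdict.
The state is a dict: "clock": time; "q": joint angles; "dq": joint speeds; "tau": joint torques, N m; "position": TCP position; "tcp_rot": TCP orientation; "force": force on the tool from outside, world axes, zero at the start; "ft_torque": the same for the moment, N m; "gripper_width": finger opening in mm.
Only numpy, scipy, OpenCV 4.12 (cv2) and the standard library are available. Lean on these libraries where they do the work, as an engineer would, in place of code of your own. Each camera call takes 0.05 s, during which the arm holds its last target.

## Working session

There is one attempt and no reset: what is moved stays moved. The work goes in short steps, Python scripts to look and compute and a shell command to move; the robot and the scene stay as the last step left them, time stands still between calls to the robot, and variables do not carry over. Pictures are saved under pics/ and viewed, and the job is handed in when it is done.

```bash
ls && mkdir -p pics && python3 - <<'E'
from bench import telemetry, vision
import cv2, numpy as np
print(telemetry.sense())
for n in ("side","top"):
    p,d=vision.snapshot(n); cv2.imwrite(f"pics/{n}0.png",p); np.save(f"pics/{n}0.npy",d); cv2.imwrite(f"pics/{n}0raw.png",p)
    print(n,vision.camera_params(n))
E
```

```text
pics
{'clock': 0.0, 'q': array([ 9.87042826e-01,  2.87139142e-01,  1.57816401e+00,  3.98959756e-05,
        1.27862618e+00, -1.49999596e-01]), 'dq': array([-9.27603375e-05,  1.14658474e-03, -3.77255535e-04, -3.54930249e-05,
        5.65813878e-04,  1.21738274e-03]), 'tau': array([ 1.31548088e-03, -4.05969322e+01, -2.92635065e+01, -8.80848052e-05,
        5.53212507e-03,  6.02139778e-06]), 'position': array([283.24654713, 611.89440859, 198.97199443]), 'tcp_rot': array([-3.13928791e+00, -3.86938167e-04,  2.70782677e+00]), 'force': array([-0.50806409,  0.44018984, -0.65312528]), 'ft_torque': array([0.01721993, 0.03338547, 0.00352379]), 'gripper_width': 85.29256027997542}
side {'fx': 499.9128632168855, 'fy': 499.9128632168855, 'cx': 320.6436971906353, 'cy': 236.20307687836714, 'world_from_camera': array([[-9.92057804e-01,  9.06260923e-02, -8.72251396e-02,
         5.28023313e+02],
       [-1.25782803e-01, -7.14798913e-01,  6.87925287e-01,
         7.20395067e+02],
       [-4.45451962e-06,  6.93433072e-01,  7.20521044e-01,
         8.59869396e+02],
       [ 0.00000000e+00,  0.00000000e+00,  0.00000000e+00,
         1.00000000e+00]])}
top {'fx': 577.5289457204154, 'fy': 577.5289457204154, 'cx': 316.9550353815738, 'cy': 232.83311281970134, 'world_from_camera': array([[ 1.86384560e-03,  9.92839203e-01, -1.19443894e-01,
         4.60871830e+02],
       [-9.99976569e-01,  2.63723161e-03,  6.31715002e-03,
         4.78594497e+01],
       [ 6.58691541e-03,  1.19429321e-01,  9.92820855e-01,
         1.31056607e+03],
       [ 0.00000000e+00,  0.00000000e+00,  0.00000000e+00,
         1.00000000e+00]])}
```

View pics/side0.png

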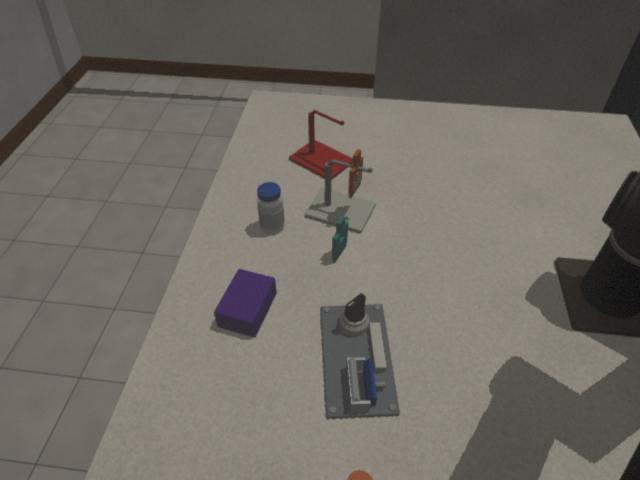

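View pics/top0.png

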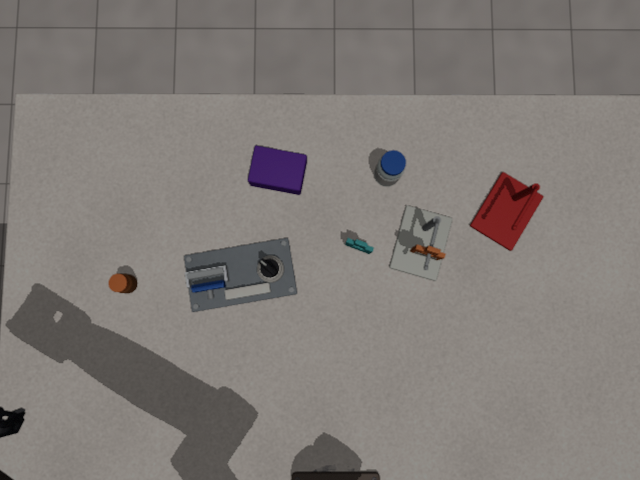

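The top view shows the white stand at about (420,242) with the orange cassette at (428,251). The clamp is at (240,273) with its wing at (269,266). The teal plate (359,245) and the red stand are distractors. Next I'll measure.

```bash
cat > h.py <<'E'
import numpy as np, cv2
from bench import telemetry, vision
def cloud(n,p=None,d=None):
    if p is None: p,d=vision.snapshot(n)
    c=vision.camera_params(n)
    v,u=np.mgrid[0:480,0:640].astype(float)
    X=(u-c['cx'])/c['fx']*d; Y=-(v-c['cy'])/c['fy']*d; Z=-d
    P=np.stack([X,Y,Z,np.ones_like(X)],-1)@c['world_from_camera'].T
    P=P[...,:3].copy(); P[d<=0]=np.nan
    return p,P
def proj(n,w):
    c=vision.camera_params(n)
    q=np.linalg.inv(c['world_from_camera'])@np.append(np.asarray(w,float),1)
    return np.array([c['cx']+c['fx']*q[0]/-q[2], c['cy']+c['fy']*(-q[1])/-q[2]])
def load(n,k=0): return cloud(n,cv2.imread(f"pics/{n}{k}raw.png"),np.load(f"pics/{n}{k}.npy"))
E
python3 - <<'E'
from h import *
for n,boxes in (("top",{"hook":(370,170,480,300),"clamp":(170,225,310,325)}),("side",{"hook":(290,130,400,240),"clamp":(310,280,410,430)})):
    p,P=load(n)
    for k,(a,b,c,d) in boxes.items():
        f=min(800/(c-a),600/(d-b)); f=int(f)
        cv2.imwrite(f"pics/{n}_{k}.png",cv2.resize(p[b:d,a:c],None,fx=f,fy=f,interpolation=cv2.INTER_CUBIC)); print(n,k,f)
    hsv=cv2.cvtColor(p,cv2.COLOR_BGR2HSV)
    ins=np.isfinite(P[...,0])
    # orange
    m=(hsv[...,0]>5)&(hsv[...,0]<16)&(hsv[...,1]>170)&(hsv[...,2]>60)&ins
    a,b,c,d=boxes["hook"]; mm=np.zeros_like(m); mm[b:d,a:c]=m[b:d,a:c]
    Q=P[mm]; print(n,"orange",len(Q),Q.min(0).round(1),Q.max(0).round(1),Q.mean(0).round(1))
    g=P[380,450] if n=="side" else P[350,400]; print("bench",g)
    for nm,px in dict(top=dict(bottle=(166,391),box=(170,278),jar=(284,121)),side=dict(bottle=(192,269),box=(295,250),jar=(476,360)))[n].items(): print(nm,P[px].round(1))
E
```

```text
top hook 4
top clamp 5
top orange 136 [ 550.6 -214.3  112.9] [ 573.2 -155.9  194.6] [ 561.6 -183.6  162.3]
bench [ 355.18197007 -146.98905965   -3.71301499]
bottle [ 746.  -115.3  121.4]
box [752.9 126.8  51.4]
jar [498.8 457.3  73.1]
side hook 5
side clamp 4Traceback (most recent call last):
  File "<stdin>", line 12, in <module>
    return umr_minimum(a, axis, None, out, keepdims, initial, where)
ValueError: zero-size array to reduction operation minimum which has no identity
```

View pics/top_hook.png

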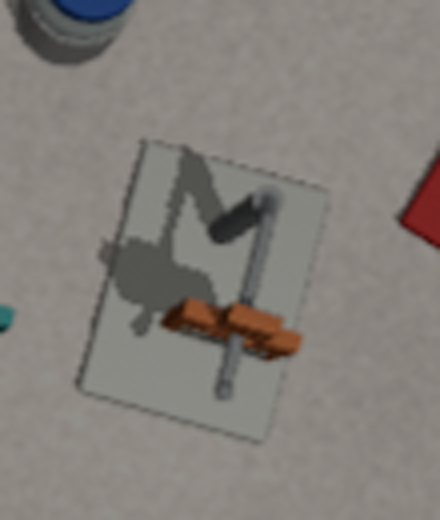

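View pics/side_hook.png

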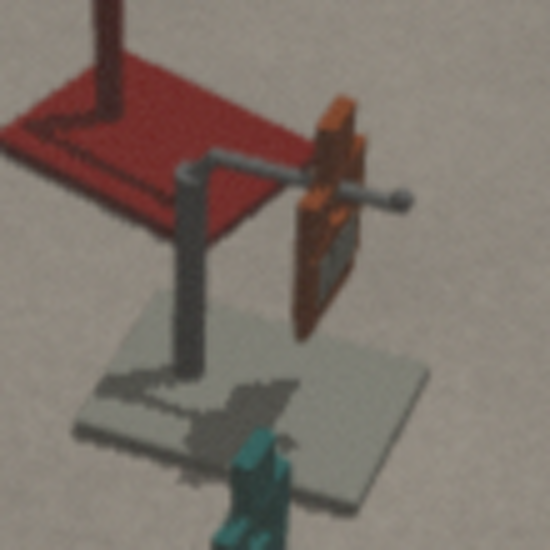

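View pics/top_clamp.png

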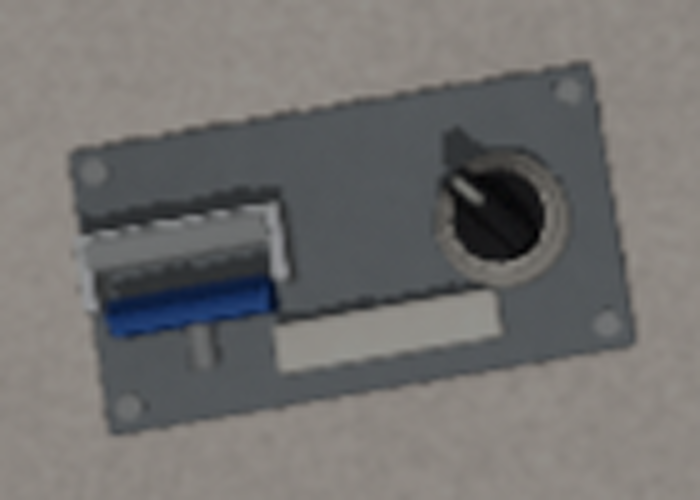

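View pics/side_clamp.png

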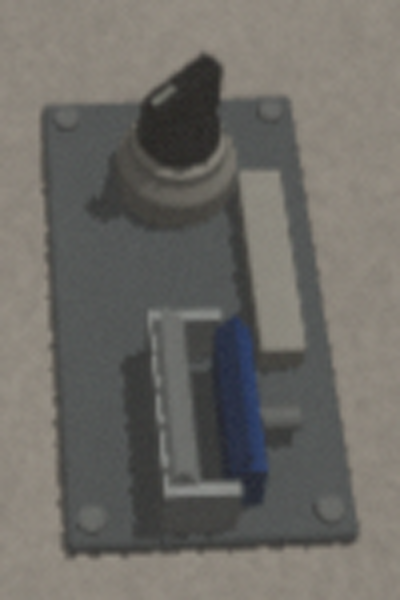

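```bash
cat >> h.py <<'E'
def ray(n,u,v,z):
    c=vision.camera_params(n); T=c['world_from_camera']
    r=T[:3,:3]@np.array([(u-c['cx'])/c['fx'],-(v-c['cy'])/c['fy'],-1.]); o=T[:3,3]
    return o+r*(z-o[2])/r[2]
def crop(n,f,a,b,pts,z): return np.array([ray(n,(x+.5)/f-.5+a,(y+.5)/f-.5+b,z) for x,y in pts])
E
python3 - <<'E'
from h import *
def rep(nm,C):
    c=C.mean(0); e=[np.linalg.norm(C[i]-C[(i+1)%4]).round(1) for i in range(4)]
    # direction angles of edges
    a=[np.degrees(np.arctan2(*(C[(i+1)%4]-C[i])[1::-1])).round(1) for i in range(4)]
    print(nm,c.round(1),e,a)
rep("hook top",crop("top",4,370,170,[(143,140),(328,190),(265,441),(79,388)],12))
rep("hook side",crop("side",5,290,130,[(73,428),(350,508),(428,372),(160,290)],12))
rep("clamp top",crop("top",5,170,225,[(72,150),(590,62),(634,340),(112,433)],10))
rep("clamp side",crop("side",4,310,280,[(43,107),(288,98),(355,540),(68,550)],10))
print("ball top",crop("top",4,370,170,[(222,390),(272,196)],151))
print("ball side",crop("side",5,290,130,[(402,199),(215,158)],151))
print("wing mark ends top",crop("top",5,170,225,[(455,178),(482,202),(528,245)],92))
print("disc centre top",crop("top",5,170,225,[(503,215)],52))
# cassette tab top faces z=194?
for n in ("top","side"):
    p,P=load(n); hsv=cv2.cvtColor(p,cv2.COLOR_BGR2HSV)
    m=((hsv[...,0]<16))&(hsv[...,1]>120)
    mm=np.zeros_like(m)
    a,b,c,d=dict(top=(405,235,450,270),side=(345,145,370,200))[n]; mm[b:d,a:c]=m[b:d,a:c]
    Q=P[mm]; Q=Q[np.isfinite(Q[:,0])]
    print(n,len(Q)); 
    s=Q[Q[:,2]>170]; print("tab",len(s),s.mean(0).round(1),s.min(0).round(1),s.max(0).round(1)); 
    w,v=np.linalg.eigh(np.cov(s[:,:2].T)); print("dir",np.degrees(np.arctan2(v[1,1],v[0,1])),np.sqrt(w))
    w,v=np.linalg.eigh(np.cov(Q[:,:2].T)); print("dirall",np.degrees(np.arctan2(v[1,1],v[0,1])),np.sqrt(w),Q.mean(0).round(1))
    print(np.percentile(Q[:,2],[1,50,99]))
    print(n,"blue jaw?"); m=(hsv[...,0]>105)&(hsv[...,0]<125)&(hsv[...,1]>170)
    mm[:]=0; a,b,c,d=dict(top=(180,270,230,300),side=(355,350,385,410))[n]; mm[b:d,a:c]=m[b:d,a:c]
    Q=P[mm]; Q=Q[np.isfinite(Q[:,0])]; print(len(Q),Q.mean(0).round(1),np.percentile(Q[:,2],[2,98]))
E
```

```text
hook top [ 597.2 -195.    12. ] [np.float64(108.7), np.float64(147.8), np.float64(108.2), np.float64(146.6)] [np.float64(-105.2), np.float64(164.6), np.float64(74.2), np.float64(-15.2)]
hook side [ 594.9 -188.2   12. ] [np.float64(143.9), np.float64(105.4), np.float64(148.5), np.float64(112.2)] [np.float64(164.7), np.float64(-107.6), np.float64(-17.9), np.float64(74.8)]
clamp top [524.5 212.1  10. ] [np.float64(236.7), np.float64(127.0), np.float64(236.1), np.float64(128.2)] [np.float64(-80.1), np.float64(-170.6), np.float64(100.2), np.float64(9.7)]
clamp side [523.  216.2  10. ] [np.float64(127.9), np.float64(238.4), np.float64(126.1), np.float64(237.2)] [np.float64(-170.2), np.float64(99.5), np.float64(9.3), np.float64(-80.1)]
ball top [[ 531.51464552 -177.12381182  151.        ]
 [ 630.09432074 -204.56796298  151.        ]]
ball side [[ 529.59240605 -178.15497494  151.        ]
 [ 616.67187049 -197.39534833  151.        ]]
wing mark ends top [[548.94803653 159.01118004  92.        ]
 [538.83250717 147.48806143  92.        ]
 [520.75368597 127.89609598  92.        ]]
disc centre top [[535.7468811  141.54555302  52.        ]]
top 245
tab 88 [ 562.9 -183.9  188.1] [ 556.  -197.2  170. ] [ 570.3 -171.7  197.7]
dir 71.21634839847502 [2.92345782 7.86721572]
dirall 71.5022987916945 [ 2.81359177 17.5236956 ] [ 562.9 -181.9  163.1]
[110.52436083 161.22656736 195.37005427]
top blue jaw?
220 [495.9 276.6  48.7] [26.73494159 59.39594796]
side 155
tab 38 [ 561.3 -183.5  187.1] [ 554.5 -196.5  171.3] [ 569.  -172.2  191.5]
dir 69.97384025515623 [2.88039815 7.48372473]
dirall 97.96154282896117 [ 6.84202898 99.38535109] [ 570.7 -242.7  117.6]
[  7.22094811 155.45061938 191.42331577]
side blue jaw?<stdin>:29: RuntimeWarning: Mean of empty slice.
  ret = um.true_divide(
Traceback (most recent call last):
IndexError: index -1 is out of bounds for axis 0 with size 0
```

```bash
cat >> h.py <<'E'
from scipy.spatial.transform import Rotation as Ro
SAG=np.array([0.4,0.6,1.3])
def go(x,y,z,yaw_deg,show=True):
    s=telemetry.sense(); R=Ro.from_euler('xyz',s['tcp_rot'])
    d=R.inv().apply(np.array([x,y,z])-(s['position']))/1000
    Rt=Ro.from_euler('xyz',[np.pi,0,np.radians(yaw_deg)])
    rv=(R.inv()*Rt).as_rotvec()
    print("now",s['position'].round(1),s['tcp_rot'].round(3),"t",s['clock'],"F",s['force'].round(1),"w",round(s['gripper_width'],1)); print("dpos",d.round(4),"drot",rv.round(3),"rows",np.linalg.norm(d)/.0625,np.linalg.norm(rv)/.187)
E
python3 - <<'E'
from h import *
go(564.5,-184.8,290,73)
go(564.5,-184.8,240,73)
E
```

```text
now [283.3 611.9 199.1] [-3.139 -0.     2.708] t 0.1 F [-0.3  0.1  0. ] w 85.2
dpos [-0.59   -0.605  -0.0898] drot [-2.000e-03  1.000e-03  1.434e+00] rows 13.59642504713882 7.6670605834864
now [283.3 611.9 199.1] [-3.139 -0.     2.708] t 0.1 F [-0.3  0.1  0. ] w 85.2
dpos [-0.59   -0.6049 -0.0398] drot [-2.000e-03  1.000e-03  1.434e+00] rows 13.534215911631593 7.6670605834864
```

```bash
python3 -m crank '[{"delta_rot":[0,0,0.18],"delta_pos":[-0.03,-0.03,-0.04],"hand":0.0854},{"delta_rot":[0,0,0.36],"delta_pos":[-0.07,-0.07,-0.065],"hand":0.0854},{"delta_rot":[0,0,0.54],"delta_pos":[-0.11,-0.11,-0.08],"hand":0.0854},{"delta_rot":[0,0,0.72],"delta_pos":[-0.15,-0.15,-0.09],"hand":0.0854},{"delta_rot":[0,0,0.9],"delta_pos":[-0.19,-0.19,-0.09],"hand":0.0854}]'
python3 - <<'E'
from h import *
go(564.5,-184.8,260,73)
E
```

```text
clock: 0.72
position: [376.8, 358.7, 291.2]
tcp_rot: [3.14, -0.0, 1.802]
force: [0.5, -0.2, -1.0]
gripper_width: 85.4
now [376.8 358.7 291.2] [ 3.14  -0.     1.802] t 0.725 F [ 0.5 -0.2 -1. ] w 85.4
dpos [-0.5721  0.058   0.0311] drot [ 0.002 -0.001  0.528] rows 9.21344014108959 2.8245466832448565
```

```bash
python3 -m crank '[{"delta_rot":[0,0,0.15],"delta_pos":[-0.06,0.006,0],"hand":0.05},{"delta_rot":[0,0,0.3],"delta_pos":[-0.12,0.012,0],"hand":0.05},{"delta_rot":[0,0,0.45],"delta_pos":[-0.18,0.018,0],"hand":0.05},{"delta_rot":[0,0,0.52],"delta_pos":[-0.24,0.024,0],"hand":0.05},{"delta_rot":[0,0,0.525],"delta_pos":[-0.3,0.03,0.01],"hand":0.05}]'
python3 - <<'E'
from h import *
go(564.5,-184.8,250,73)
E
```

```text
clock: 1.35
position: [476.4, 73.8, 280.9]
tcp_rot: [3.14, -0.001, 1.282]
force: [1.0, 0.4, -1.0]
gripper_width: 49.8
now [476.4  73.8 280.9] [ 3.140e+00 -1.000e-03  1.282e+00] t 1.35 F [ 1.   0.4 -1. ] w 49.8
dpos [-0.2228  0.158   0.031 ] drot [ 0.002 -0.001  0.008] rows 4.398291985856804 0.04503355372088602
```

```bash
python3 -m crank '[{"delta_rot":[0,0,0],"delta_pos":[-0.055,0,0.006],"hand":0.05}]'
python3 - <<'E'
from h import *
go(564.5,-184.8,250,73)
E
```

```text
clock: 1.48
position: [460.5, 20.6, 273.2]
tcp_rot: [-3.14, 0.0, 1.282]
force: [-0.4, 0.0, -0.3]
gripper_width: 49.8
now [460.5  20.6 273.2] [-3.14   0.     1.282] t 1.475 F [-0.4  0.  -0.3] w 49.8
dpos [-0.1672  0.1583  0.023 ] drot [-0.001  0.     0.008] rows 3.702430127083495 0.04277119880983192
```

```bash
python3 -m crank '[{"delta_rot":[0,0,0.004],"delta_pos":[-0.042,0.04,0.006],"hand":0.05},{"delta_rot":[0,0,0.008],"delta_pos":[-0.083,0.08,0.012],"hand":0.05},{"delta_rot":[0,0,0.008],"delta_pos":[-0.125,0.119,0.018],"hand":0.05},{"delta_rot":[0,0,0.008],"delta_pos":[-0.167,0.158,0.023],"hand":0.05},{"delta_rot":[0,0,0.008],"delta_pos":[-0.167,0.158,0.023],"hand":0.05}]'
python3 - <<'E'
from h import *
p,d=vision.snapshot("side"); cv2.imwrite("pics/s1.png",cv2.resize(p[60:220,270:430],None,fx=3.7,fy=3.7,interpolation=cv2.INTER_CUBIC))
p,d=vision.snapshot("top"); cv2.imwrite("pics/t1.png",cv2.resize(p[170:300,350:490],None,fx=4,fy=4,interpolation=cv2.INTER_CUBIC))
go(564.5,-184.8,168,73)
E
```

```text
clock: 2.1
position: [564.2, -185.1, 248.9]
tcp_rot: [-3.138, -0.0, 1.271]
force: [0.9, 1.5, 0.8]
gripper_width: 49.9
now [ 563.8 -182.1  250.3] [-3.139e+00 -1.000e-03  1.274e+00] t 2.2 F [-0.3  0.4  0.7] w 50.2
dpos [-0.0024  0.0017  0.0823] drot [-0.002 -0.001 -0.   ] rows 1.3169826773493705 0.013040399679958075
```

View pics/s1.png

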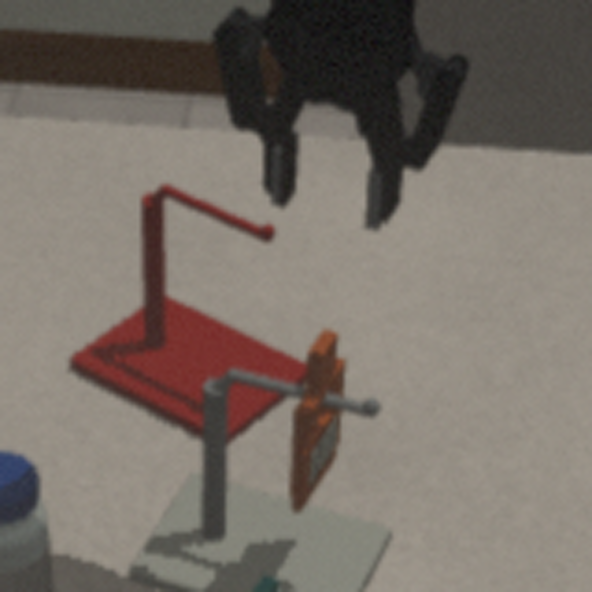

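View pics/t1.png

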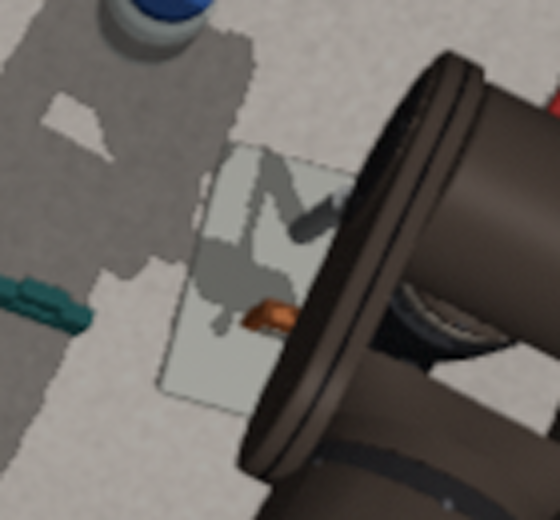

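The side view shows the fingertips at crop (282,203) and (378,228), straddling the orange tab whose top is at about (327,337). In the top view the arm hides the tab. I'll check the camera-to-arm offset using the fingertips.

```bash
python3 - <<'E'
from h import *
s=telemetry.sense(); print(s['position'])
tips=crop("side",3.7,270,60,[(282,203),(378,228)],s['position'][2])
print(tips.round(1),tips.mean(0).round(1))
# tab top face corners, in 5x crop: left-top ~ (318,120?) top centre
print("tab top (side, z192)",crop("side",5,290,130,[(338,107)],192).round(1))
print("tab top (top, z192)",crop("top",4,370,170,[(255,320)],192).round(1))
print("tcp proj", proj("side",s['position']))
E
python3 - <<'E'
import cv2
p=cv2.imread("pics/side0raw.png"); cv2.imwrite("pics/z1.png",cv2.resize(p[145:200,335:385],None,fx=10,fy=10,interpolation=cv2.INTER_NEAREST))
p=cv2.imread("pics/top0raw.png"); cv2.imwrite("pics/z2.png",cv2.resize(p[230:275,400:455],None,fx=12,fy=12,interpolation=cv2.INTER_NEAREST))
E
```

```text
[ 563.77880347 -182.12430789  250.26475534]
[[ 593.5 -239.   250.3]
 [ 535.1 -219.6  250.3]] [ 564.3 -229.3  250.3]
tab top (side, z192) [[ 561.4 -187.7  192. ]]
tab top (top, z192) [[ 563.1 -185.9  192. ]]
tcp proj [357.34315234 130.10960333]
```

View pics/z1.png

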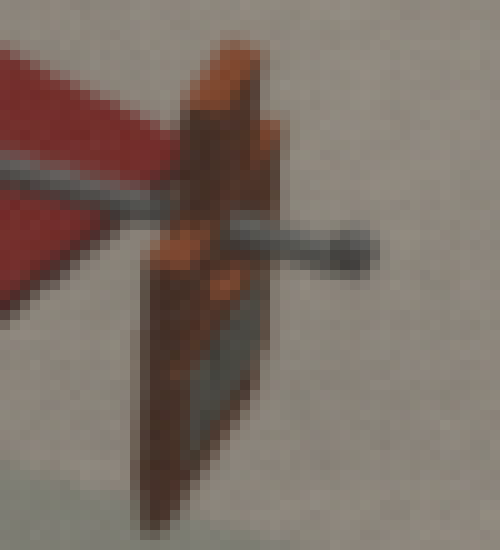

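View pics/z2.png

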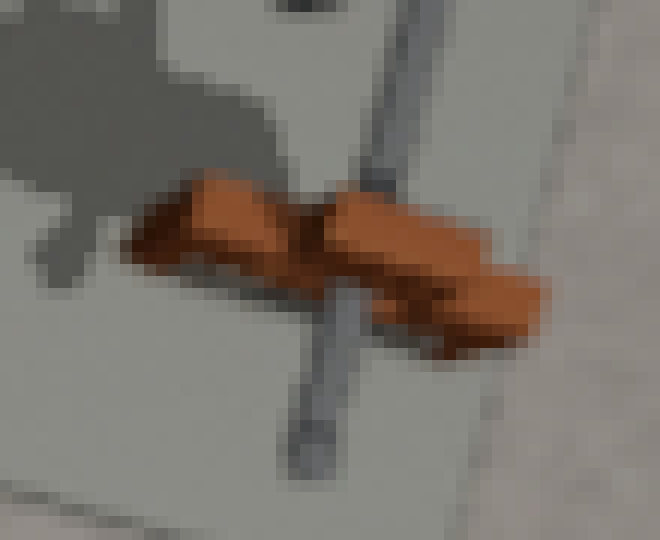

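```bash
python3 - <<'E'
from h import *
p,d=vision.snapshot("side"); _,P=cloud("side",p,d); np.save("pics/side1.npy",d); cv2.imwrite("pics/side1raw.png",p)
s=telemetry.sense(); print(s['position'],s['clock'])
m=(np.hypot(P[...,0]-s['position'][0],P[...,1]-s['position'][1])<90)&(P[...,2]>205)&(P[...,2]<330)
vv,uu=np.where(m); Q=P[m]; print(len(Q))
o=np.argsort(Q[:,2])
for i in o[:25]: print(uu[i],vv[i],Q[i].round(1))
E
```

```text
[ 563.813941   -181.4105634   250.84783786] 2.25
351
345 116 [ 591.2 -181.4  283.1]
347 115 [ 587.4 -184.8  283.7]
370 122 [ 538.3 -164.8  283.7]
372 122 [ 534.2 -165.1  283.9]
348 113 [ 585.9 -191.9  284.2]
344 115 [ 593.5 -182.4  284.7]
346 115 [ 589.3 -182.9  284.7]
347 114 [ 587.6 -186.8  284.8]
371 122 [ 536.2 -163.1  285. ]
373 120 [ 532.5 -170.8  285.1]
343 115 [ 595.5 -181.6  285.1]
345 115 [ 591.3 -181.5  285.5]
349 111 [ 584.4 -197.6  285.5]
348 112 [ 586.1 -193.3  285.7]
349 112 [ 584.  -192.8  286.2]
346 116 [ 588.8 -176.5  286.4]
349 110 [ 584.6 -199.4  286.8]
370 120 [ 538.6 -167.2  286.9]
372 120 [ 534.6 -167.1  287.3]
372 121 [ 534.3 -163.4  287.3]
370 121 [ 538.4 -162.7  287.5]
346 114 [ 589.3 -181.9  287.7]
342 112 [ 598.3 -188.2  287.9]
369 121 [ 540.4 -161.1  288.3]
343 114 [ 595.4 -180.   288.5]
```

```bash
python3 -m crank '[{"delta_rot":[0,0,0],"delta_pos":[0,0,0],"hand":0.0},{"delta_rot":[0,0,0],"delta_pos":[0,0,0],"hand":0.0},{"delta_rot":[0,0,0],"delta_pos":[0,0,0],"hand":0.0},{"delta_rot":[0,0,0],"delta_pos":[0,0,0],"hand":0.0}]'
python3 - <<'E'
from h import *
p,d=vision.snapshot("side"); _,P=cloud("side",p,d)
s=telemetry.sense(); print(s['position'],s['clock'])
m=(np.hypot(P[...,0]-s['position'][0],P[...,1]-s['position'][1])<90)&(P[...,2]>205)&(P[...,2]<330)
vv,uu=np.where(m); Q=P[m]; print(len(Q))
o=np.argsort(Q[:,2])
for i in o[:10]: print(uu[i],vv[i],Q[i].round(1))
cv2.imwrite("pics/s2.png",cv2.resize(p[60:220,270:430],None,fx=3.7,fy=3.7,interpolation=cv2.INTER_CUBIC))
E
```

```text
clock: 2.75
position: [564.3, -181.8, 251.6]
tcp_rot: [3.141, 0.0, 1.275]
force: [0.8, 0.7, 0.0]
gripper_width: 0.0
[ 564.24387434 -181.88065128  251.49001829] 2.8
312
361 119 [ 557.5 -178.4  280.6]
354 119 [ 571.9 -175.5  281.2]
358 120 [ 563.3 -172.6  281.4]
355 119 [ 569.7 -173.7  282.6]
360 120 [ 559.2 -170.9  282.8]
356 119 [ 567.6 -172.3  283.7]
359 120 [ 561.1 -168.5  284.2]
360 119 [ 559.3 -172.2  284.4]
358 119 [ 563.4 -171.1  284.8]
359 119 [ 561.4 -171.   285. ]
```

View pics/s2.png

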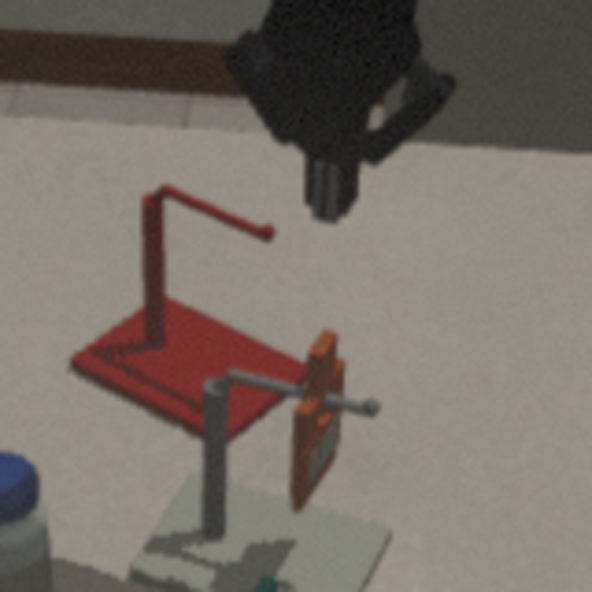

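The closed fingertips appear at crop (330,220), about z≈281 by depth, while telemetry says TCP z≈251. That is a disagreement of about 30 mm. I'll open, descend part-way to a height that's safe under either reading, and look.

```bash
python3 - <<'E'
from h import *
go(563,-186,170,73)
E
```

```text
now [ 564.2 -181.9  251.5] [3.141 0.    1.275] t 2.8 F [ 0.2 -0.3 -0.3] w -0.1
dpos [-0.0043 -0.      0.0815] drot [0.    0.    0.001] rows 1.3056567965501777 0.005483560928282777
```

```bash
python3 -m crank '[{"delta_rot":[0,0,0],"delta_pos":[-0.0043,0,0],"hand":0.05},{"delta_rot":[0,0,0],"delta_pos":[-0.0043,0,0],"hand":0.05},{"delta_rot":[0,0,0],"delta_pos":[-0.0043,0,0.04],"hand":0.05},{"delta_rot":[0,0,0],"delta_pos":[-0.0043,0,0.08],"hand":0.05},{"delta_rot":[0,0,0],"delta_pos":[-0.0043,0,0.08],"hand":0.05}]'
python3 - <<'E'
from h import *
p,d=vision.snapshot("side"); 
cv2.imwrite("pics/s3.png",cv2.resize(p[90:230,280:420],None,fx=4,fy=4,interpolation=cv2.INTER_CUBIC))
_,P=cloud("side",p,d)
s=telemetry.sense(); print(s['position'],s['clock'])
hsv=cv2.cvtColor(p,cv2.COLOR_BGR2HSV)
m=(np.hypot(P[...,0]-s['position'][0],P[...,1]-s['position'][1])<90)&(P[...,2]>165)&(P[...,2]<330)&(hsv[...,2]<70)&(hsv[...,1]<120)
vv,uu=np.where(m); Q=P[m]; o=np.argsort(Q[:,2])
for i in o[:16]: print(uu[i],vv[i],Q[i].round(1))
E
```

```text
clock: 3.42
position: [560.5, -185.0, 167.2]
tcp_rot: [-3.133, -0.002, 1.275]
force: [0.6, -0.3, -0.0]
gripper_width: 50.2
[ 562.19068257 -185.88888633  170.17009551] 3.475
356 161 [ 562.2 -174.4  174.4]
354 161 [ 566.6 -173.7  174.5]
357 158 [ 560.4 -174.1  183.1]
357 157 [ 560.5 -174.3  185.7]
347 146 [ 584.7 -189.8  201.8]
346 147 [ 586.5 -185.   202.5]
347 145 [ 584.8 -190.5  204. ]
348 144 [ 583.  -194.5  204. ]
346 145 [ 586.8 -187.1  206.2]
348 143 [ 583.1 -194.7  206.5]
349 142 [ 581.2 -198.3  206.8]
371 152 [ 530.8 -167.6  206.9]
346 146 [ 586.4 -181.6  207.5]
371 151 [ 531.  -170.2  207.6]
369 152 [ 535.1 -166.   207.6]
345 146 [ 588.5 -181.1  207.7]
```

View pics/s3.png

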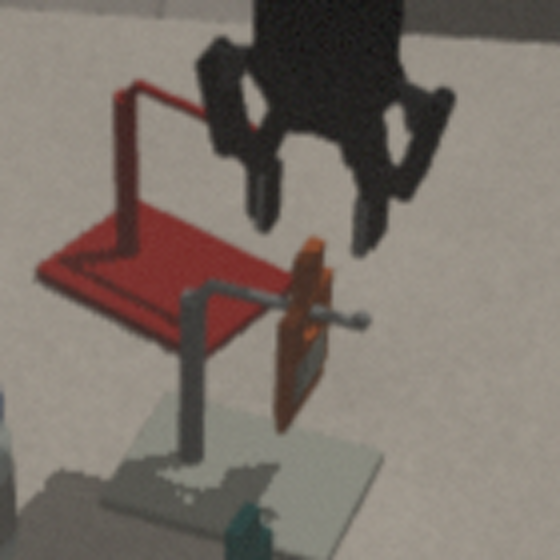

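In the picture the fingertips (crop (262,230) and (362,255)) are still above the tab top (312,240) at TCP z 167. So the real tips look about 30 mm higher than reported. A closing test here is harmless and settles it.

```bash
python3 -m crank '[{"delta_rot":[0,0,0],"delta_pos":[0,0,0],"hand":0.0},{"delta_rot":[0,0,0],"delta_pos":[0,0,0],"hand":0.0},{"delta_rot":[0,0,0],"delta_pos":[0,0,0],"hand":0.0}]'
python3 - <<'E'
from h import *
p,d=vision.snapshot("side"); 
cv2.imwrite("pics/s4.png",cv2.resize(p[90:230,280:420],None,fx=4,fy=4,interpolation=cv2.INTER_CUBIC))
go(563,-186,170,73)
E
```

```text
clock: 3.85
position: [563.7, -186.5, 172.8]
tcp_rot: [3.139, 0.0, 1.275]
force: [-0.5, -0.1, 0.6]
gripper_width: 0.1
now [ 563.5 -186.4  172.4] [3.14  0.    1.275] t 3.9 F [-0.3 -0.7 -0.7] w 0.1
dpos [ 0.0003 -0.0006  0.0024] drot [0.002 0.    0.001] rows 0.040178325604944234 0.01030892934718449
```

View pics/s4.png

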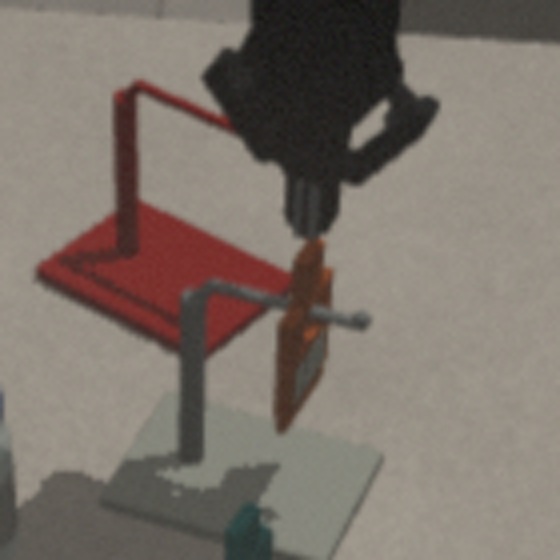

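Fully closed at 0.1 mm, so the fingers really are above the tab and the true tip is about TCP z + 30. I'll open, descend to reading 137 and grip.

```bash
python3 -m crank '[{"delta_rot":[0,0,0],"delta_pos":[0,0,0],"hand":0.05},{"delta_rot":[0,0,0],"delta_pos":[0,0,0],"hand":0.05},{"delta_rot":[0,0,0],"delta_pos":[0,0,0.015],"hand":0.05},{"delta_rot":[0,0,0],"delta_pos":[0,0,0.03],"hand":0.05},{"delta_rot":[0,0,0],"delta_pos":[0,0,0.033],"hand":0.05}]'
python3 - <<'E'
from h import *
p,d=vision.snapshot("side"); 
cv2.imwrite("pics/s5.png",cv2.resize(p[90:230,280:420],None,fx=4,fy=4,interpolation=cv2.INTER_CUBIC))
go(563,-186,137,73)
E
```

```text
clock: 4.53
position: [561.5, -185.4, 135.5]
tcp_rot: [-3.137, -0.001, 1.275]
force: [0.5, 0.3, 0.1]
gripper_width: 49.7
now [ 561.9 -185.6  136. ] [-3.138e+00 -1.000e-03  1.275e+00] t 4.575 F [-0.4  0.1 -0.7] w 50.0
dpos [-0.      0.0012 -0.001 ] drot [-0.004 -0.001  0.001] rows 0.02447499409887289 0.02025648361568908
```

View pics/s5.png

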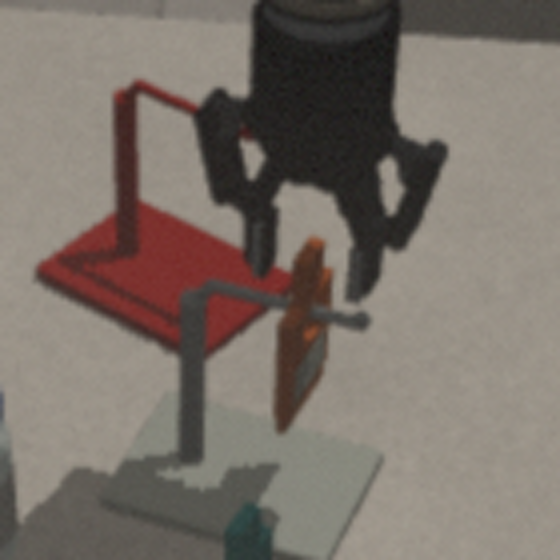

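The fingers now straddle the tab, with tips at crop (262,272) and (357,298), just above the peg. Gripping.

```bash
python3 -m crank '[{"delta_rot":[0,0,0],"delta_pos":[0,0,0],"hand":0.0},{"delta_rot":[0,0,0],"delta_pos":[0,0,0],"hand":0.0},{"delta_rot":[0,0,0],"delta_pos":[0,0,0],"hand":0.0},{"delta_rot":[0,0,0],"delta_pos":[0,0,0],"hand":0.0}]'
python3 - <<'E'
from h import *
p,d=vision.snapshot("side"); 
cv2.imwrite("pics/s6.png",cv2.resize(p[90:230,280:420],None,fx=4,fy=4,interpolation=cv2.INTER_CUBIC))
go(563,-186,150,73)
E
```

```text
clock: 5.08
position: [563.6, -186.5, 139.1]
tcp_rot: [3.14, 0.0, 1.275]
force: [0.3, -0.0, 1.6]
gripper_width: 8.9
now [ 563.5 -186.4  139.1] [3.14  0.    1.275] t 5.125 F [0.5 0.  2.6] w 8.6
dpos [ 0.0003 -0.0006 -0.0109] drot [0.002 0.    0.001] rows 0.1747634686488732 0.009632548920306683
```

View pics/s6.png

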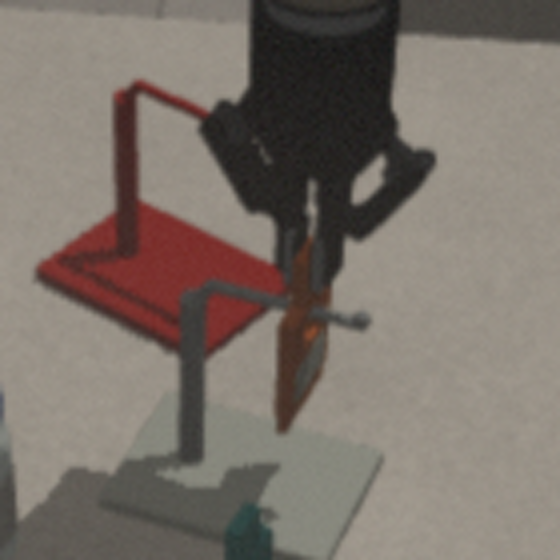

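Gripped: width is about 9 mm with the pads on the tab. Lifting 11 mm, then checking.

```bash
python3 -m crank '[{"delta_rot":[0,0,0],"delta_pos":[0,0,-0.006],"hand":0.0},{"delta_rot":[0,0,0],"delta_pos":[0,0,-0.011],"hand":0.0},{"delta_rot":[0,0,0],"delta_pos":[0,0,-0.011],"hand":0.0}]'
python3 - <<'E'
from h import *
p,d=vision.snapshot("side"); 
cv2.imwrite("pics/s7.png",cv2.resize(p[130:210,320:400],None,fx=7,fy=7,interpolation=cv2.INTER_CUBIC))
go(563,-186,150,73)
E
```

```text
clock: 5.5
position: [563.2, -186.3, 149.9]
tcp_rot: [3.141, 0.0, 1.275]
force: [-0.2, -0.7, -0.8]
gripper_width: 8.5
now [ 563.  -186.2  149.5] [3.141 0.    1.275] t 5.55 F [ 0.6  0.  -0.4] w 8.6
dpos [ 0.0002 -0.0001 -0.0005] drot [0.    0.    0.001] rows 0.008658952984778204 0.00392245494073787
```

View pics/s7.png

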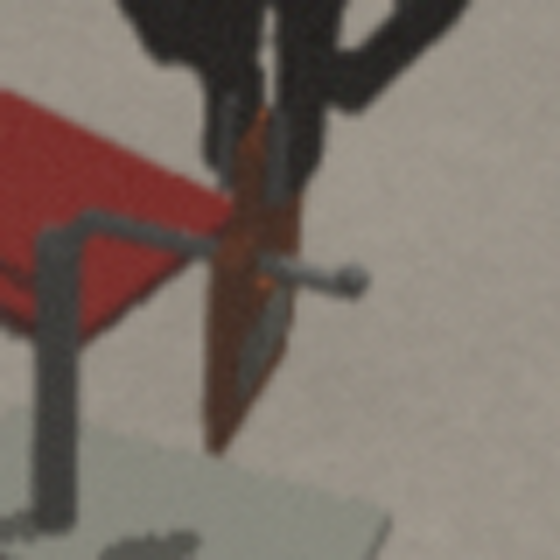

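Lifted clean, with force near 0 and the peg inside the window. Drawing off along the hook's −x.

```bash
python3 -m crank '[{"delta_rot":[0,0,0],"delta_pos":[-0.0005,-0.015,0],"hand":0.0},{"delta_rot":[0,0,0],"delta_pos":[-0.001,-0.03,0],"hand":0.0},{"delta_rot":[0,0,0],"delta_pos":[-0.001,-0.045,0],"hand":0.0}]'
python3 - <<'E'
from h import *
p,d=vision.snapshot("side"); 
cv2.imwrite("pics/s8.png",cv2.resize(p[130:210,320:420],None,fx=6,fy=6,interpolation=cv2.INTER_CUBIC))
go(563,-186,150,73)
E
```

```text
clock: 5.92
position: [518.2, -173.5, 149.1]
tcp_rot: [-3.141, -0.0, 1.275]
force: [-1.1, 0.6, -0.4]
gripper_width: 8.7
now [ 516.8 -172.8  148.8] [-3.139 -0.     1.275] t 5.975 F [-0.   0.8 -1.1] w 8.9
dpos [ 0.0008  0.048  -0.0013] drot [-0.003 -0.     0.001] rows 0.7688343757124981 0.015141071914294563
```

View pics/s8.png

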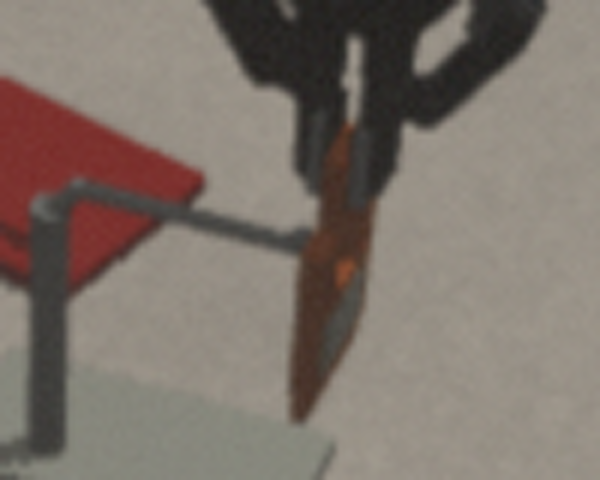

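It is past the ball with no force. I'll continue another 40 mm, then lift.

```bash
python3 -m crank '[{"delta_rot":[0,0,0],"delta_pos":[-0.001,-0.02,0],"hand":0.0},{"delta_rot":[0,0,0],"delta_pos":[-0.001,-0.04,0],"hand":0.0},{"delta_rot":[0,0,0],"delta_pos":[-0.001,-0.05,-0.03],"hand":0.0},{"delta_rot":[0,0,0],"delta_pos":[-0.001,-0.05,-0.08],"hand":0.0},{"delta_rot":[0,0,0],"delta_pos":[-0.001,-0.05,-0.08],"hand":0.0}]'
python3 - <<'E'
from h import *
go(512,283,230,99.6)
E
```

```text
clock: 6.6
position: [473.7, -161.7, 234.8]
tcp_rot: [3.131, 0.002, 1.275]
force: [0.4, 0.2, -0.9]
gripper_width: 8.5
now [ 473.7 -161.7  234.8] [3.131e+00 2.000e-03 1.275e+00] t 6.6 F [ 0.4  0.2 -0.9] w 8.5
dpos [ 0.4365 -0.0932  0.0028] drot [ 0.01   0.005 -0.464] rows 7.142186162509074 2.480083332117025
```

```bash
python3 -m crank '[{"delta_rot":[0,0,-0.06],"delta_pos":[0.05,-0.011,0],"hand":0.0},{"delta_rot":[0,0,-0.12],"delta_pos":[0.1,-0.022,0],"hand":0.0},{"delta_rot":[0,0,-0.18],"delta_pos":[0.155,-0.033,0],"hand":0.0},{"delta_rot":[0,0,-0.24],"delta_pos":[0.21,-0.045,0],"hand":0.0},{"delta_rot":[0,0,-0.3],"delta_pos":[0.265,-0.057,0],"hand":0.0}]'
python3 - <<'E'
from h import *
go(512,283,210,99.6)
E
```

```text
clock: 7.22
position: [493.5, 111.4, 228.2]
tcp_rot: [-3.14, 0.0, 1.577]
force: [0.7, -0.2, -0.8]
gripper_width: 8.7
now [493.5 111.4 228.2] [-3.14   0.     1.577] t 7.225 F [ 0.7 -0.2 -0.8] w 8.7
dpos [0.1715 0.0196 0.0181] drot [-0.001 -0.    -0.162] rows 2.7763005146196935 0.8651542515296998
```

```bash
python3 -m crank '[{"delta_rot":[0,0,-0.05],"delta_pos":[0.055,0.006,0.006],"hand":0.0},{"delta_rot":[0,0,-0.1],"delta_pos":[0.11,0.013,0.012],"hand":0.0},{"delta_rot":[0,0,-0.162],"delta_pos":[0.15,0.018,0.018],"hand":0.0},{"delta_rot":[0,0,-0.162],"delta_pos":[0.174,0.019,0.018],"hand":0.0},{"delta_rot":[0,0,-0.162],"delta_pos":[0.174,0.019,0.018],"hand":0.0}]'
python3 -m crank '[{"delta_rot":[0,0,0],"delta_pos":[0,0,0],"hand":0.0},{"delta_rot":[0,0,0],"delta_pos":[0,0,0],"hand":0.0}]'
python3 - <<'E'
from h import *
for n in ("side","top"):
    p,d=vision.snapshot(n); cv2.imwrite(f"pics/{n}2raw.png",p); np.save(f"pics/{n}2.npy",d)
    a,b,c,e=dict(side=(300,240,460,430),top=(150,200,320,340))[n]
    cv2.imwrite(f"pics/{n}9.png",cv2.resize(p[b:e,a:c],None,fx=4 if n=="top" else 3,fy=4 if n=="top" else 3,interpolation=cv2.INTER_CUBIC))
go(512,283,210,99.6)
E
```

```text
clock: 7.85
position: [511.5, 284.8, 209.7]
tcp_rot: [-3.139, 0.0, 1.739]
force: [0.3, -0.1, -0.5]
gripper_width: 8.5
clock: 8.1
position: [512.6, 282.7, 211.2]
tcp_rot: [-3.141, 0.0, 1.736]
force: [-0.7, 0.4, -1.5]
gripper_width: 8.1
now [512.8 282.9 211.4] [3.141 0.    1.735] t 8.2 F [-0.  -0.6 -1.5] w 8.3
dpos [ 0.0002 -0.0007  0.0014] drot [ 0.     0.    -0.003] rows 0.025799250140546594 0.015315354768764066
```

View pics/side9.png

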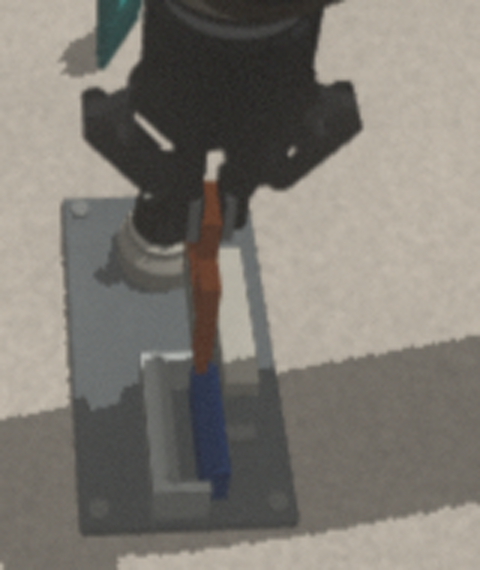

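View pics/top9.png

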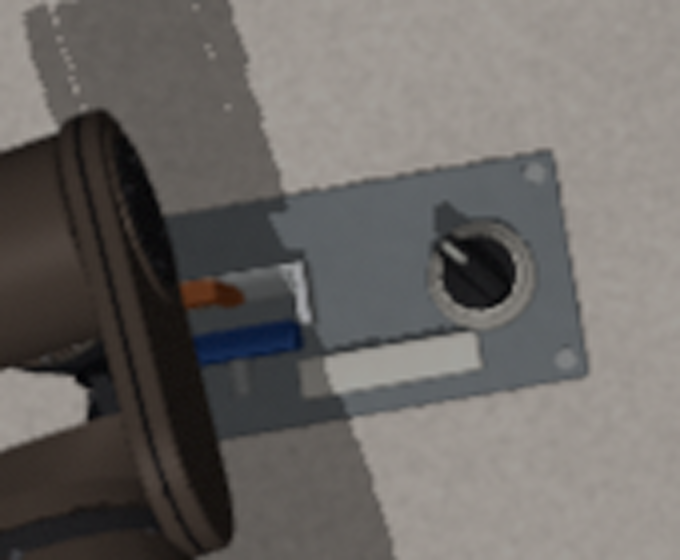

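```bash
cat >> h.py <<'E'
def box(x0,x1,y0,y1,z0,z1):
    c=[(x,y,z) for x in(x0,x1) for y in(y0,y1) for z in(z0,z1)]
    return [(np.array(c[i],float),np.array(c[j],float)) for i in range(8) for j in range(i+1,8) if sum(a!=b for a,b in zip(c[i],c[j]))==1]
def draw(n,img,f,a,b,segs,o,yaw,col):
    R=Ro.from_euler('z',yaw,degrees=True)
    for s,e in segs:
        q=[(proj(n,R.apply(w)+o)-[a,b]+.5)*f-.5 for w in(s,e)]
        cv2.line(img,*[tuple(int(round(t)) for t in w) for w in q],col,1,cv2.LINE_AA)
CAS=box(-5,5,-30,30,12,80)+box(-3,3,-30,30,0,12)+box(-5,5,-13,13,80,112)+box(-5,5,-12,12,50,74)
CLB=box(-65,65,-120,120,10,10.01)
def over(n,img,box_,f,out,items):
    a,b,c,e=box_; m=cv2.resize(img[b:e,a:c],None,fx=f,fy=f,interpolation=cv2.INTER_CUBIC)
    for s,o,y,col in items: draw(n,m,f,a,b,s,np.asarray(o,float),y,col)
    cv2.imwrite(out,m)
E
python3 - <<'E'
from h import *
# pocket relative to clamp: fence face +7, jaw -12+2*theta
th=2.45; J=-12+2*th
pk=box(J,7,31,109,10,46)
for n,bx,f in (("side",(310,290,410,430),4),("top",(160,215,310,325),5)):
    img=cv2.imread(f"pics/{n}2raw.png")
    wing=[(np.array(p),np.array(q)) for p,q in [((-22,0,92),(22,0,92))]]
    o=(523.8,214,0);yw=9.6
    Rw=Ro.from_euler('z',yw,degrees=True).apply([0,-70,0])+o
    over(n,img,bx,f,f"pics/ov_{n}.png",[(CLB,o,yw,(0,255,0)),(pk,o,yw,(0,255,255)),(CAS,(512.8,282.9,152),9.4,(255,255,0)),(wing,Rw,yw-np.degrees(th),(0,0,255))])
E
```

```text
(no output)
```

View pics/ov_side.png

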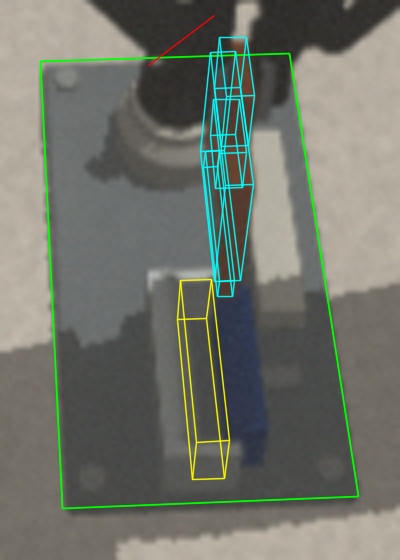

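View pics/ov_top.png

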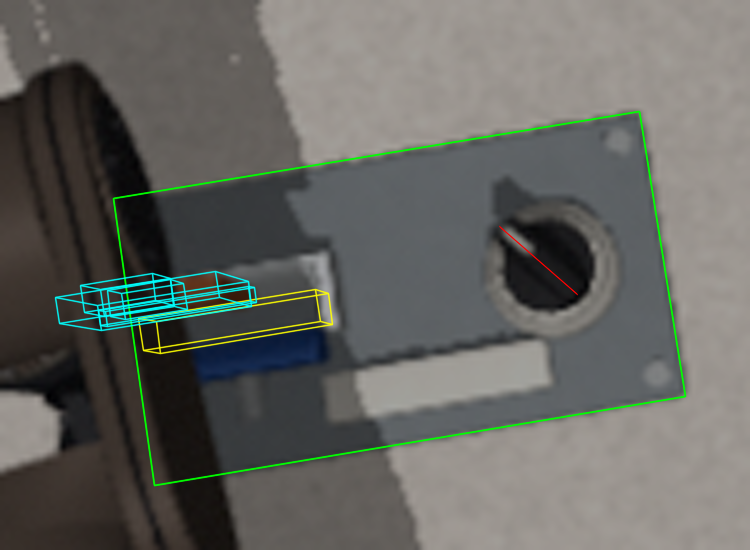

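```bash
python3 - <<'E'
from h import *
img=cv2.imread("pics/side2raw.png")
over("side",img,(345,285,395,370),7,"pics/ov2.png",[(CAS,(512.8,282.9,152),9.4,(255,255,0))])
m=cv2.resize(img[285:370,345:395],None,fx=7,fy=7,interpolation=cv2.INTER_CUBIC)
cv2.imwrite("pics/ov2.png",np.hstack([m,cv2.imread("pics/ov2.png")]))
p,P=load("side",2); hsv=cv2.cvtColor(p,cv2.COLOR_BGR2HSV)
mm=(hsv[...,0]<16)&(hsv[...,1]>120)&np.isfinite(P[...,0])&(P[...,2]>120)
mm[:280]=0
Q=P[mm]; vv,uu=np.where(mm)
print(len(Q),Q.min(0).round(1),Q.max(0).round(1))
for r in range(vv.min(),vv.max()+1,4):
    k=vv==r; print(r,uu[k].min(),uu[k].max(),np.median(Q[k],0).round(1),Q[k][:,0].min().round(1),Q[k][:,0].max().round(1))
E
```

```text
168 [504.  270.7 159.7] [516.5 313.1 263.9]
301 368 371 [512.2 272.1 261.6] 510.0 514.4
305 369 371 [511.1 279.7 262.7] 509.6 512.5
309 369 372 [509.9 286.6 262.3] 507.7 512.1
313 368 372 [510.2 293.6 262.4] 507.4 513.1Traceback (most recent call last):
  File "<stdin>", line 12, in <module>
    return umr_minimum(a, axis, None, out, keepdims, initial, where)
ValueError: zero-size array to reduction operation minimum which has no identity
```

View pics/ov2.png

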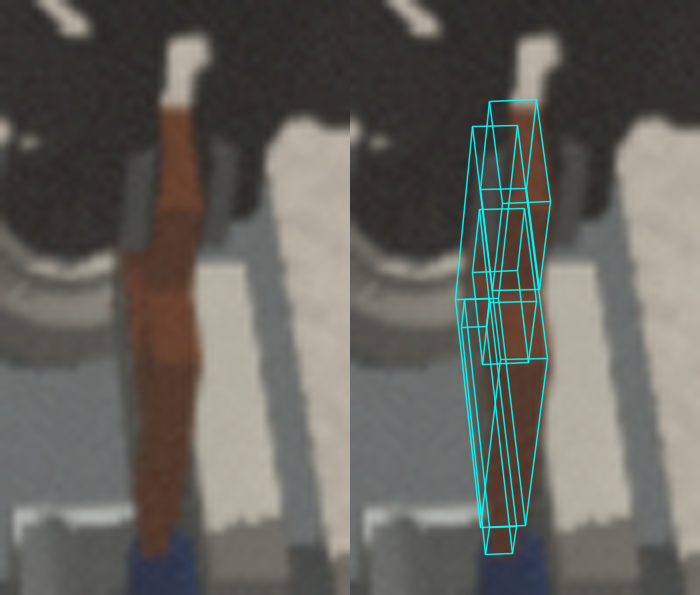

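The model overlay fits the held cassette to within about 1 mm: bottom tip at (137–165,553), shoulder right edge at (200,360). Now I'll refine the pocket's position in the side view.

```bash
python3 - <<'E'
from h import *
th=2.45; J=-12+2*th
img=cv2.imread("pics/side0raw.png"); bx=(340,345,390,420)
o=(523.,216.2,0)
pk=box(J,7,31,109,10,46)+box(J,7,31,109,57,57.01)
over("side",img,bx,8,"pics/a.png",[(pk,o,9.6,(0,255,255))])
a,b,c,e=bx
cv2.imwrite("pics/ov3.png",np.hstack([cv2.resize(img[b:e,a:c],None,fx=8,fy=8,interpolation=cv2.INTER_CUBIC),cv2.imread("pics/a.png")]))
img=cv2.imread("pics/top0raw.png"); bx=(180,260,235,300); a,b,c,e=bx
over("top",img,bx,11,"pics/a.png",[(pk,(524.5,212.1,0),9.6,(0,255,255))])
cv2.imwrite("pics/ov4.png",np.vstack([cv2.resize(img[b:e-10,a:c],None,fx=11,fy=11,interpolation=cv2.INTER_CUBIC)[:300],cv2.imread("pics/a.png")[:300]]))
E
```

```text
(no output)
```

View pics/ov3.png

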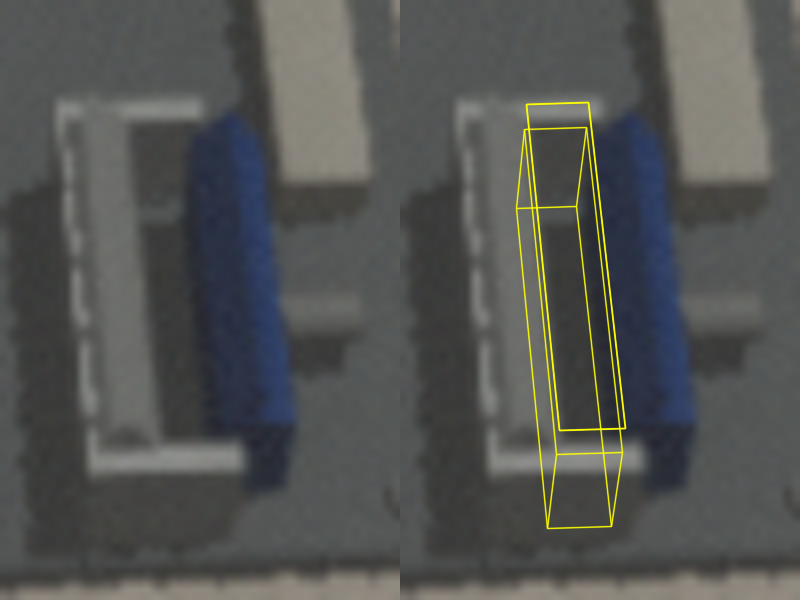

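View pics/ov4.png

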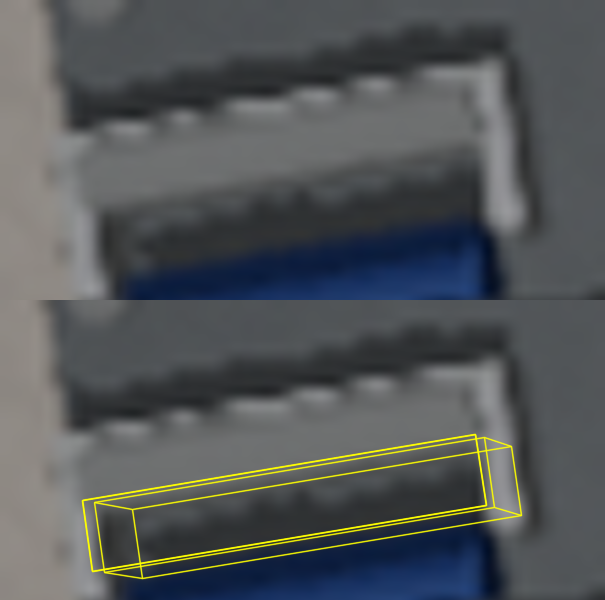

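```bash
python3 - <<'E'
from h import *
go(511.3,284,118,99.6)
E
```

```text
now [512.8 282.9 211.4] [3.141 0.    1.735] t 8.2 F [-0.  -0.6 -1.5] w 8.3
dpos [ 0.0013 -0.0013  0.0934] drot [ 0.     0.    -0.003] rows 1.4949206882035182 0.015315354768764066
```

```bash
python3 -m crank '[{"delta_rot":[0,0,-0.003],"delta_pos":[0.0013,-0.0013,0.03],"hand":0.0},{"delta_rot":[0,0,-0.003],"delta_pos":[0.0013,-0.0013,0.07],"hand":0.0},{"delta_rot":[0,0,-0.003],"delta_pos":[0.0013,-0.0013,0.09],"hand":0.0},{"delta_rot":[0,0,-0.003],"delta_pos":[0.0013,-0.0013,0.09],"hand":0.0},{"delta_rot":[0,0,-0.003],"delta_pos":[0.0013,-0.0013,0.09],"hand":0.0}]'
python3 - <<'E'
from h import *
p,d=vision.snapshot("side"); cv2.imwrite("pics/side3raw.png",p)
bx=(335,300,395,420);a,b,c,e=bx
s=telemetry.sense()['position']
over("side",p,bx,5,"pics/a.png",[(box(-7.1,7,31,109,46,46.01),(523,216.2,0),9.6,(0,255,255)),(CAS,(s[0],s[1],s[2]-59.2),9.6,(255,255,0))])
cv2.imwrite("pics/ov5.png",np.hstack([cv2.resize(p[b:e,a:c],None,fx=5,fy=5,interpolation=cv2.INTER_CUBIC),cv2.imread("pics/a.png")]))
go(511.3,284,118,99.6)
E
```

```text
clock: 8.82
position: [512.4, 285.1, 123.1]
tcp_rot: [3.139, -0.0, 1.74]
force: [0.2, 1.0, -0.8]
gripper_width: 8.8
now [512.6 285.3 123.5] [ 3.138e+00 -1.000e-03  1.740e+00] t 8.875 F [ 0.7 -0.5  0.3] w 8.7
dpos [-0.001  -0.0015  0.0055] drot [ 0.004 -0.001  0.001] rows 0.09185644717625145 0.0207186780050553
```

View pics/ov5.png

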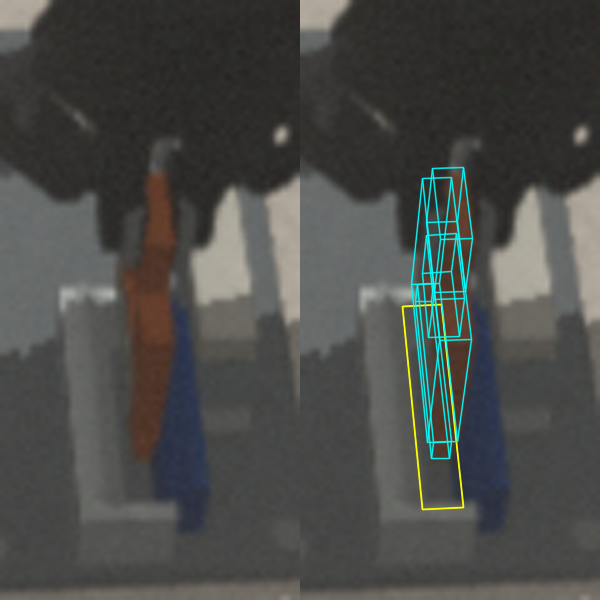

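The cassette tracks the model, and its tip at crop (145,457) lines up with the slot, about 1 mm to the −x side. I'll nudge it and descend gently with force checks.

```bash
python3 -m crank '[{"delta_rot":[0,0,0],"delta_pos":[-0.002,0.0005,0.008],"hand":0.0},{"delta_rot":[0,0,0],"delta_pos":[-0.002,0.0005,0.016],"hand":0.0},{"delta_rot":[0,0,0],"delta_pos":[-0.002,0.0005,0.022],"hand":0.0}]'; python3 -m crank '[{"delta_rot":[0,0,0],"delta_pos":[0,0,0.005],"hand":0.0},{"delta_rot":[0,0,0],"delta_pos":[0,0,0.01],"hand":0.0},{"delta_rot":[0,0,0],"delta_pos":[0,0,0.01],"hand":0.0}]'
```

```text
clock: 9.25
position: [511.6, 282.8, 98.5]
tcp_rot: [-3.141, 0.0, 1.74]
force: [-0.2, -0.2, -1.0]
gripper_width: 8.9
clock: 9.62
position: [511.6, 282.8, 88.7]
tcp_rot: [-3.14, 0.0, 1.74]
force: [0.4, 0.8, -0.3]
gripper_width: 8.7
```

```bash
python3 -m crank '[{"delta_rot":[0,0,0],"delta_pos":[0,0,0.005],"hand":0.0},{"delta_rot":[0,0,0],"delta_pos":[0,0,0.01],"hand":0.0},{"delta_rot":[0,0,0],"delta_pos":[0,0,0.015],"hand":0.0},{"delta_rot":[0,0,0],"delta_pos":[0,0,0.015],"hand":0.0}]'; python3 -m crank '[{"delta_rot":[0,0,0],"delta_pos":[0,0,0.003],"hand":0.0},{"delta_rot":[0,0,0],"delta_pos":[0,0,0.003],"hand":0.0}]'
python3 - <<'E'
from h import *
p,d=vision.snapshot("side"); cv2.imwrite("pics/side4raw.png",p)
bx=(335,300,395,420);a,b,c,e=bx
s=telemetry.sense()['position']
over("side",p,bx,5,"pics/a.png",[(CAS,(s[0],s[1],s[2]-59.2),9.6,(255,255,0))])
cv2.imwrite("pics/ov6.png",np.hstack([cv2.resize(p[b:e,a:c],None,fx=5,fy=5,interpolation=cv2.INTER_CUBIC),cv2.imread("pics/a.png")]))
go(511.3,284,70,99.6)
E
```

```text
clock: 10.12
position: [511.5, 282.8, 73.6]
tcp_rot: [-3.14, 0.0, 1.74]
force: [-1.5, 0.0, -1.2]
gripper_width: 8.5
clock: 10.38
position: [511.9, 282.9, 71.1]
tcp_rot: [-3.141, 0.0, 1.74]
force: [-0.5, 1.5, -0.2]
gripper_width: 9.1
now [511.9 283.   71.3] [-3.142  0.     1.74 ] t 10.425 F [ 0.3  0.6 -0.4] w 8.8
dpos [ 0.0011 -0.0005  0.0013] drot [-0.     0.     0.001] rows 0.028389701944580077 0.007997636085302753
```

View pics/ov6.png

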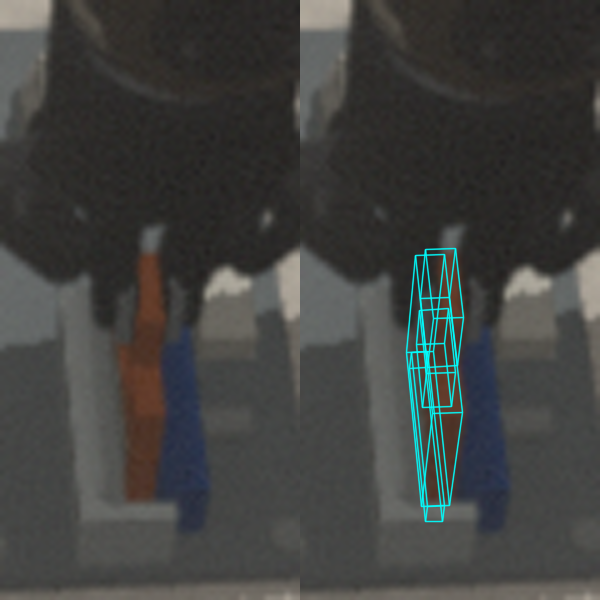

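The cassette is inside the pocket with no force. Lowering the last ~2 mm until it touches the floor.

```bash
python3 -m crank '[{"delta_rot":[0,0,0],"delta_pos":[0,0,0.0015],"hand":0.0},{"delta_rot":[0,0,0],"delta_pos":[0,0,0.0015],"hand":0.0}]'; python3 -m crank '[{"delta_rot":[0,0,0],"delta_pos":[0,0,0.001],"hand":0.0},{"delta_rot":[0,0,0],"delta_pos":[0,0,0.001],"hand":0.0}]'
```

```text
clock: 10.68
position: [511.9, 282.9, 69.8]
tcp_rot: [-3.141, 0.0, 1.74]
force: [-0.9, 0.4, -1.1]
gripper_width: 8.6
clock: 10.92
position: [512.2, 283.0, 69.3]
tcp_rot: [3.141, -0.0, 1.74]
force: [-1.2, -0.2, 1.4]
gripper_width: 8.6
```

```bash
python3 -m crank '[{"delta_rot":[0,0,0],"delta_pos":[0,0,0.0015],"hand":0.0},{"delta_rot":[0,0,0],"delta_pos":[0,0,0.0015],"hand":0.0}]'
```

```text
clock: 11.18
position: [512.6, 283.1, 69.2]
tcp_rot: [3.141, 0.0, 1.74]
force: [-2.3, -0.8, 6.9]
gripper_width: 8.8
```

Floor contact at 6.9 N. Releasing and rising.

```bash
python3 -m crank '[{"delta_rot":[0,0,0],"delta_pos":[0,0,-0.001],"hand":0.015},{"delta_rot":[0,0,0],"delta_pos":[0,0,-0.001],"hand":0.03},{"delta_rot":[0,0,0],"delta_pos":[0,0,-0.001],"hand":0.05},{"delta_rot":[0,0,0],"delta_pos":[0,0,-0.001],"hand":0.05}]'; python3 -m crank '[{"delta_rot":[0,0,0],"delta_pos":[0,0,-0.02],"hand":0.05},{"delta_rot":[0,0,0],"delta_pos":[0,0,-0.06],"hand":0.05},{"delta_rot":[0,0,0],"delta_pos":[0,0,-0.11],"hand":0.05}]'
python3 - <<'E'
from h import *
p,d=vision.snapshot("side"); cv2.imwrite("pics/side5raw.png",p)
bx=(335,300,395,420);a,b,c,e=bx
over("side",p,bx,5,"pics/a.png",[(CAS,(512,283.1,10),9.6,(255,255,0))])
cv2.imwrite("pics/ov7.png",np.hstack([cv2.resize(p[b:e,a:c],None,fx=5,fy=5,interpolation=cv2.INTER_CUBIC),cv2.imread("pics/a.png")]))
p,d=vision.snapshot("top"); cv2.imwrite("pics/top5raw.png",p)
go(535.5,144,150,229)
E
```

```text
clock: 11.68
position: [511.8, 282.9, 68.0]
tcp_rot: [-3.141, 0.0, 1.74]
force: [-0.5, 0.5, 0.4]
gripper_width: 50.1
clock: 12.05
position: [511.5, 282.8, 179.8]
tcp_rot: [-3.14, 0.0, 1.74]
force: [1.3, -0.3, 0.7]
gripper_width: 50.3
now [516.4 284.6 187.8] [ 3.126e+00 -2.000e-03  1.740e+00] t 12.15 F [1.2 0.2 0.3] w 50.2
dpos [-0.1419 -0.0054  0.0373] drot [ 0.011  0.016 -2.257] rows 2.348946991283856 12.068989926868
```

View pics/ov7.png

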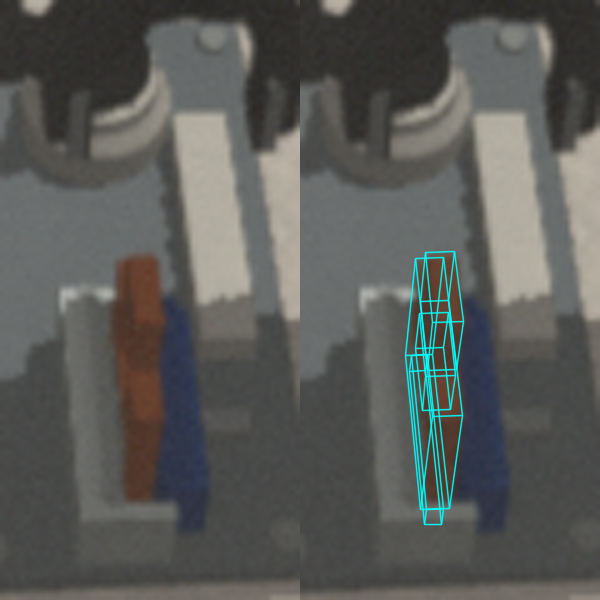

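The cassette stands upright in the pocket, released, with its tab at crop (137,260). Now I'll measure the wing more precisely.

```bash
python3 - <<'E'
from h import *
for n,k in (("top",0),("top",2),("side",0)):
    p,P=load(n,k); hsv=cv2.cvtColor(p,cv2.COLOR_BGR2HSV)
    m=(np.hypot(P[...,0]-535.5,P[...,1]-145)<40)&(P[...,2]>82)&(P[...,2]<105)
    Q=P[m]; x=Q[:,:2]; c,sz,a=cv2.minAreaRect(x.astype(np.float32))
    w,v=np.linalg.eigh(np.cov(x.T)); print(n,len(Q),Q.mean(0).round(1),"dir",np.degrees(np.arctan2(v[1,1],v[0,1])).round(1),np.sqrt(w).round(2),"rect",np.round(c,1),np.round(sz,1),round(a,1))
for n,k,bx,f in (("top",5,(220,245,290,295),10),("side",0,(325,280,385,345),9)):
    img=cv2.imread(f"pics/{n}{k}raw.png")
    if n=="side": img=cv2.imread("pics/side0raw.png")
    for o in ((535.5,145,0),):
        over(n,img,bx,f,f"pics/w_{n}.png",[(box(-22,22,-7,7,56,92),o,229,(0,255,255))])
E
```

```text
top 136 [535.7 144.6  92. ] dir 49.1 [ 4.04 12.45] rect [535.8 144.6] [42.7 13.9] 49.1
top 138 [535.5 144.4  91.7] dir 49.3 [ 4.05 12.6 ] rect [535.7 144.5] [43.4 13.9] 49.1
side 165 [534.7 147.   88.6] dir 48.0 [ 4.2  13.12] rect [534.4 145.4] [44.2 14.8] 48.8
```

View pics/w_top.png

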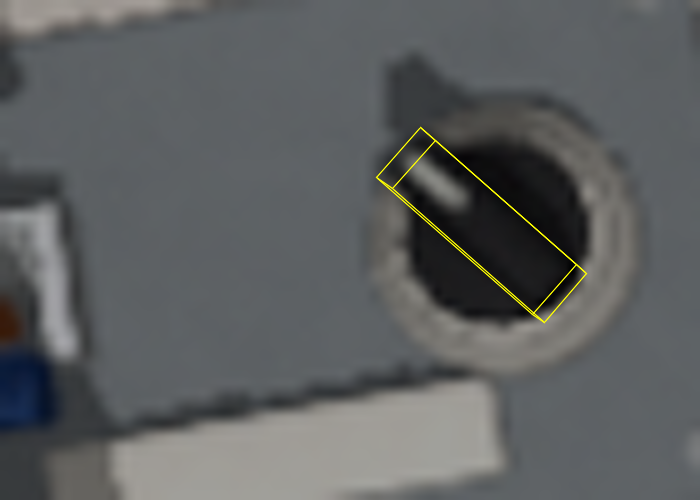

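View pics/w_side.png

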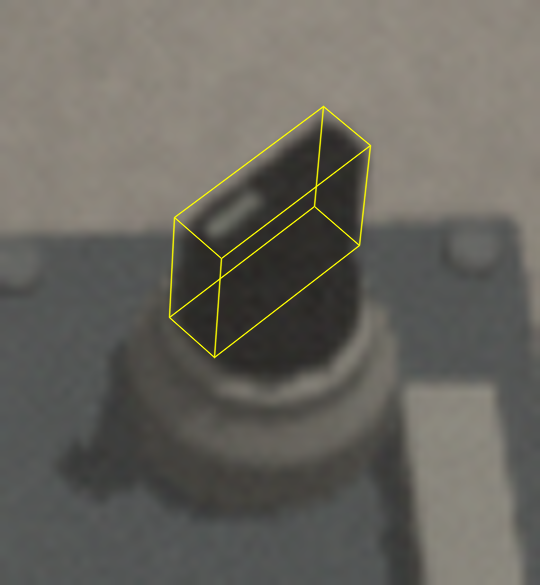

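```bash
python3 -m crank '[{"delta_rot":[0,0,-0.18],"delta_pos":[-0.02,-0.0005,0],"hand":0.05},{"delta_rot":[0,0,-0.36],"delta_pos":[-0.06,-0.002,0.005],"hand":0.05},{"delta_rot":[0,0,-0.54],"delta_pos":[-0.1,-0.003,0.01],"hand":0.05},{"delta_rot":[0,0,-0.72],"delta_pos":[-0.142,-0.0045,0.02],"hand":0.05},{"delta_rot":[0,0,-0.9],"delta_pos":[-0.142,-0.0045,0.03],"hand":0.05}]'; python3 -m crank '[{"delta_rot":[0,0,-0.18],"delta_pos":[0,0,0],"hand":0.05},{"delta_rot":[0,0,-0.36],"delta_pos":[0,0,0],"hand":0.05},{"delta_rot":[0,0,-0.54],"delta_pos":[0,0,0],"hand":0.05},{"delta_rot":[0,0,-0.72],"delta_pos":[0,0,0],"hand":0.05},{"delta_rot":[0,0,-0.9],"delta_pos":[0,0,0],"hand":0.05}]'
python3 - <<'E'
from h import *
s=telemetry.sense(); print(s['q'].round(3))
go(535.6,144.8,120,229)
E
```

```text
clock: 12.78
position: [532.2, 139.8, 149.2]
tcp_rot: [3.141, 0.002, 2.642]
force: [-0.6, -0.1, 0.0]
gripper_width: 50.2
clock: 13.4
position: [531.6, 142.3, 149.2]
tcp_rot: [-3.141, 0.001, -2.737]
force: [0.4, -1.2, 0.4]
gripper_width: 49.5
[ 0.077  0.06   1.932  0.     1.148 -1.898]
now [531.6 142.3 149.2] [-3.141e+00  1.000e-03 -2.737e+00] t 13.4 F [ 0.4 -1.2  0.4] w 49.5
dpos [-0.0046  0.0008  0.0292] drot [-0.001  0.001 -0.451] rows 0.4737290511186906 2.412042019466664
```

```bash
python3 -m crank '[{"delta_rot":[0,0,-0.18],"delta_pos":[-0.0046,0.0008,0.01],"hand":0.05},{"delta_rot":[0,0,-0.36],"delta_pos":[-0.0046,0.0008,0.02],"hand":0.05},{"delta_rot":[0,0,-0.451],"delta_pos":[-0.0046,0.0008,0.029],"hand":0.05},{"delta_rot":[0,0,-0.451],"delta_pos":[-0.0046,0.0008,0.029],"hand":0.05},{"delta_rot":[0,0,-0.451],"delta_pos":[-0.0046,0.0008,0.029],"hand":0.05}]'
python3 - <<'E'
from h import *
p,d=vision.snapshot("side"); cv2.imwrite("pics/s11.png",cv2.resize(p[200:420,290:440],None,fx=2.7,fy=2.7,interpolation=cv2.INTER_CUBIC))
go(535.6,144.8,33,229)
E
```

```text
clock: 14.02
position: [535.7, 144.8, 120.2]
tcp_rot: [-3.141, 0.001, -2.294]
force: [0.5, 0.1, -0.6]
gripper_width: 49.9
now [535.8 144.8 120.2] [-3.141e+00  1.000e-03 -2.293e+00] t 14.075 F [-0.2  0.6  1.2] w 50.0
dpos [0.0002 0.0002 0.0872] drot [-0.001  0.001 -0.007] rows 1.3956223575412001 0.038462035782278456
```

View pics/s11.png

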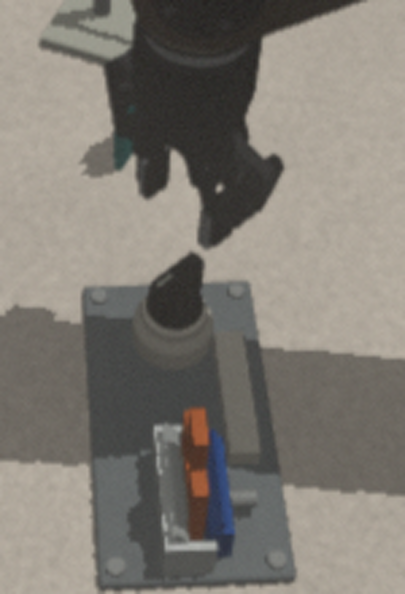

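The jaws at (152,192) and (208,245) straddle the wing at (175,290), and the cassette stands in the pocket. Descending.

```bash
python3 -m crank '[{"delta_rot":[0,0,-0.007],"delta_pos":[0,0,0.03],"hand":0.05},{"delta_rot":[0,0,-0.007],"delta_pos":[0,0,0.06],"hand":0.05},{"delta_rot":[0,0,-0.007],"delta_pos":[0,0,0.08],"hand":0.05},{"delta_rot":[0,0,-0.007],"delta_pos":[0,0,0.084],"hand":0.05},{"delta_rot":[0,0,-0.007],"delta_pos":[0,0,0.084],"hand":0.05}]'
python3 - <<'E'
from h import *
p,d=vision.snapshot("side"); cv2.imwrite("pics/s12.png",cv2.resize(p[260:350,310:420],None,fx=6,fy=6,interpolation=cv2.INTER_CUBIC))
go(535.6,144.8,33,229)
E
```

```text
clock: 14.7
position: [535.9, 144.8, 36.1]
tcp_rot: [-3.141, 0.001, -2.286]
force: [0.3, -0.4, 0.3]
gripper_width: 50.1
now [536.3 144.9  36.6] [-3.140e+00  1.000e-03 -2.286e+00] t 14.75 F [ 0.5 -0.6 -0.2] w 49.5
dpos [0.0005 0.0005 0.0036] drot [-0.001  0.001  0.001] rows 0.05823734951046157 0.011863043523205418
```

View pics/s12.png

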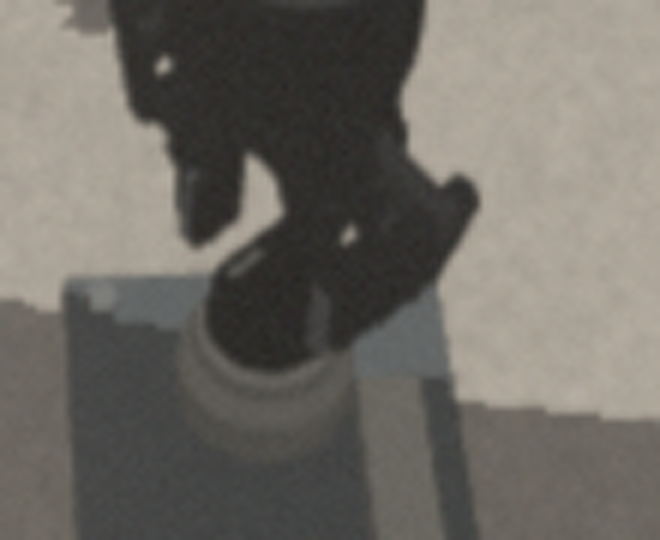

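```bash
python3 -m crank '[{"delta_rot":[0,0,0],"delta_pos":[0,0,0.002],"hand":0.0},{"delta_rot":[0,0,0],"delta_pos":[0,0,0.002],"hand":0.0},{"delta_rot":[0,0,0],"delta_pos":[0,0,0.002],"hand":0.0},{"delta_rot":[0,0,0],"delta_pos":[0,0,0.002],"hand":0.0}]'
python3 - <<'E'
from h import *
go(535.6,144.8,36,229); s=telemetry.sense(); print(s['ft_torque'].round(3),s['q'].round(3))
E
```

```text
clock: 15.25
position: [536.0, 144.6, 34.1]
tcp_rot: [-3.14, 0.001, -2.285]
force: [1.0, 0.0, 3.9]
gripper_width: 12.9
now [536.  144.6  34.1] [-3.140e+00  1.000e-03 -2.285e+00] t 15.25 F [1.  0.  3.9] w 12.9
dpos [ 0.0001  0.0004 -0.0019] drot [-0.001  0.001  0.001] rows 0.031103261605851903 0.009802809484986094
[-0.2    0.065  0.11 ] [ 8.100e-02  2.240e-01  1.986e+00 -1.000e-03  9.310e-01 -2.346e+00]
```

The wing is gripped at 12.9 mm. Turning clockwise (+z of the downward tool).

```bash
python3 -m crank '[{"delta_rot":[0,0,0.1],"delta_pos":[0,0,0],"hand":0.0},{"delta_rot":[0,0,0.2],"delta_pos":[0,0,0],"hand":0.0},{"delta_rot":[0,0,0.3],"delta_pos":[0,0,0],"hand":0.0}]'
python3 - <<'E'
from h import *
p,d=vision.snapshot("side"); cv2.imwrite("pics/s13.png",cv2.resize(p[260:420,310:420],None,fx=3.5,fy=3.5,interpolation=cv2.INTER_CUBIC))
go(535.6,144.8,36,229); s=telemetry.sense(); print(s['ft_torque'].round(3),s['q'].round(3))
E
```

```text
clock: 15.62
position: [536.1, 144.5, 34.2]
tcp_rot: [-3.14, 0.001, -2.588]
force: [-0.3, -1.1, 3.0]
gripper_width: 12.9
now [536.1 144.6  34.1] [-3.140e+00  1.000e-03 -2.591e+00] t 15.675 F [ 0.1 -2.7  4.8] w 12.9
dpos [ 0.0003  0.0005 -0.0019] drot [-0.001  0.001 -0.304] rows 0.030867943262352707 1.6263412220896183
[-0.313  0.062 -0.147] [ 8.100e-02  2.240e-01  1.986e+00 -1.000e-03  9.310e-01 -2.041e+00]
```

View pics/s13.png

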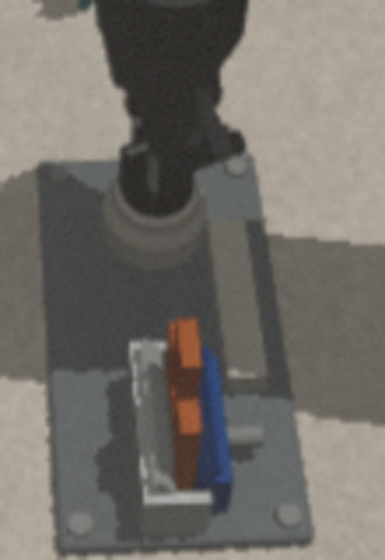

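Torque is small and the wing follows the fingers. Continuing.

```bash
python3 -m crank '[{"delta_rot":[0,0,0.14],"delta_pos":[0,0,0],"hand":0.0},{"delta_rot":[0,0,0.28],"delta_pos":[0,0,0],"hand":0.0},{"delta_rot":[0,0,0.42],"delta_pos":[0,0,0],"hand":0.0},{"delta_rot":[0,0,0.56],"delta_pos":[0,0,0],"hand":0.0},{"delta_rot":[0,0,0.7],"delta_pos":[0,0,0],"hand":0.0}]'
python3 -c "
from h import *
s=telemetry.sense(); print(s['ft_torque'].round(3),s['q'].round(3))"
python3 -m crank '[{"delta_rot":[0,0,0.1],"delta_pos":[0,0,0],"hand":0.0},{"delta_rot":[0,0,0.2],"delta_pos":[0,0,0],"hand":0.0},{"delta_rot":[0,0,0.35],"delta_pos":[0,0,0],"hand":0.0},{"delta_rot":[0,0,0.35],"delta_pos":[0,0,0],"hand":0.0}]'
python3 - <<'E'
from h import *
p,d=vision.snapshot("side"); cv2.imwrite("pics/s14.png",cv2.resize(p[260:420,310:420],None,fx=3.5,fy=3.5,interpolation=cv2.INTER_CUBIC))
go(535.6,144.8,36,229); s=telemetry.sense(); print(s['ft_torque'].round(3),s['q'].round(3))
E
```

```text
clock: 16.3
position: [536.1, 144.4, 34.1]
tcp_rot: [-3.141, 0.002, 2.995]
force: [-0.1, -2.0, 4.1]
gripper_width: 12.7
[-0.334  0.057  0.135] [ 8.100e-02  2.240e-01  1.986e+00 -1.000e-03  9.310e-01 -1.343e+00]
clock: 16.8
position: [536.1, 144.3, 34.1]
tcp_rot: [3.142, 0.002, 2.65]
force: [-0.0, -3.7, 5.7]
gripper_width: 13.1
now [536.1 144.3  34.1] [3.142e+00 2.000e-03 2.651e+00] t 16.85 F [-0.5 -3.5  5.1] w 13.0
dpos [ 0.0007  0.0002 -0.0019] drot [-1.000e-03  1.000e-03 -1.346e+00] rows 0.03214122022816533 7.1975807956367515
[-0.589  0.06  -0.079] [ 8.100e-02  2.240e-01  1.986e+00 -1.000e-03  9.310e-01 -9.990e-01]
```

View pics/s14.png

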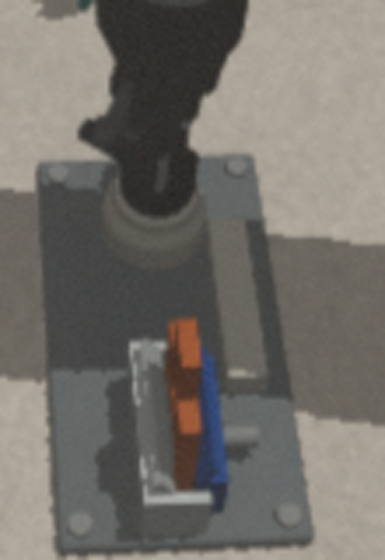

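```bash
T='from h import *
s=telemetry.sense(); print("tq",s["ft_torque"].round(3),"q6",s["q"][5].round(4),"tau6",s["tau"][5].round(3),"yaw",s["tcp_rot"][2].round(4))'
python3 -m crank '[{"delta_rot":[0,0,0.05],"delta_pos":[0,0,0],"hand":0.0},{"delta_rot":[0,0,0.12],"delta_pos":[0,0,0],"hand":0.0},{"delta_rot":[0,0,0.12],"delta_pos":[0,0,0],"hand":0.0}]'; python3 -c "$T"
python3 -m crank '[{"delta_rot":[0,0,0.04],"delta_pos":[0,0,0],"hand":0.0},{"delta_rot":[0,0,0.04],"delta_pos":[0,0,0],"hand":0.0}]'; python3 -c "$T"
python3 -m crank '[{"delta_rot":[0,0,0.04],"delta_pos":[0,0,0],"hand":0.0},{"delta_rot":[0,0,0.04],"delta_pos":[0,0,0],"hand":0.0}]'; python3 -c "$T"
```

```text
clock: 17.23
position: [536.1, 144.3, 34.1]
tcp_rot: [3.142, 0.002, 2.531]
force: [-0.3, -3.5, 5.3]
gripper_width: 13.0
tq [-0.544  0.026 -0.114] q6 -0.8787 tau6 -0.044 yaw 2.5308
clock: 17.48
position: [536.1, 144.2, 34.1]
tcp_rot: [3.141, 0.002, 2.491]
force: [-0.1, -4.2, 3.9]
gripper_width: 13.2
tq [-0.579  0.01  -0.064] q6 -0.839 tau6 -0.071 yaw 2.4911
clock: 17.73
position: [536.1, 144.2, 34.1]
tcp_rot: [3.142, 0.002, 2.452]
force: [0.2, -3.9, 5.3]
gripper_width: 13.0
tq [-0.56   0.062  0.072] q6 -0.7997 tau6 0.128 yaw 2.4522
```

```bash
T='from h import *
s=telemetry.sense(); print("tq",s["ft_torque"].round(3),"q6",s["q"][5].round(4),"tau6",s["tau"][5].round(3),"yaw",s["tcp_rot"][2].round(4))'
python3 -m crank '[{"delta_rot":[0,0,0.04],"delta_pos":[0,0,0],"hand":0.0},{"delta_rot":[0,0,0.04],"delta_pos":[0,0,0],"hand":0.0}]'|grep -E "width"; python3 -c "$T"
python3 -m crank '[{"delta_rot":[0,0,0.04],"delta_pos":[0,0,0],"hand":0.0},{"delta_rot":[0,0,0.04],"delta_pos":[0,0,0],"hand":0.0}]'|grep -E "width"; python3 -c "$T"
```

```text
gripper_width: 13.2
tq [-0.331  0.056  1.401] q6 -0.765 tau6 1.435 yaw 2.4195
gripper_width: 13.3
tq [-0.277  0.005  2.237] q6 -0.7284 tau6 2.266 yaw 2.3845
```

The torque jumped from ~0.1 to 2.2 N m at a total turn of about 1.56 rad, which matches the vision estimate of 1.546 to the seat. It is seated. I'll look, then back off a quarter turn.

```bash
python3 - <<'E'
from h import *
p,d=vision.snapshot("side"); cv2.imwrite("pics/s15.png",cv2.resize(p[290:420,310:410],None,fx=4.5,fy=4.5,interpolation=cv2.INTER_CUBIC))
E
python3 -m crank '[{"delta_rot":[0,0,-0.1],"delta_pos":[0,0,0],"hand":0.0},{"delta_rot":[0,0,-0.24],"delta_pos":[0,0,0],"hand":0.0},{"delta_rot":[0,0,-0.38],"delta_pos":[0,0,0],"hand":0.0},{"delta_rot":[0,0,-0.52],"delta_pos":[0,0,0],"hand":0.0},{"delta_rot":[0,0,-0.66],"delta_pos":[0,0,0],"hand":0.0}]'
python3 -m crank '[{"delta_rot":[0,0,-0.14],"delta_pos":[0,0,0],"hand":0.0},{"delta_rot":[0,0,-0.28],"delta_pos":[0,0,0],"hand":0.0},{"delta_rot":[0,0,-0.42],"delta_pos":[0,0,0],"hand":0.0},{"delta_rot":[0,0,-0.56],"delta_pos":[0,0,0],"hand":0.0},{"delta_rot":[0,0,-0.7],"delta_pos":[0,0,0],"hand":0.0}]'
python3 - <<'E'
from h import *
s=telemetry.sense(); print("tq",s["ft_torque"].round(3),"q6",s["q"][5].round(4),"yaw",s["tcp_rot"][2].round(4))
E
```

```text
clock: 18.9
position: [536.1, 144.4, 34.1]
tcp_rot: [-3.141, 0.002, 3.035]
force: [0.4, -3.5, 5.7]
gripper_width: 13.1
clock: 19.52
position: [536.1, 144.6, 34.1]
tcp_rot: [-3.141, 0.001, -2.548]
force: [-0.3, -3.3, 5.3]
gripper_width: 13.2
tq [-0.358  0.116 -0.121] q6 -2.0835 yaw -2.548
```

View pics/s15.png

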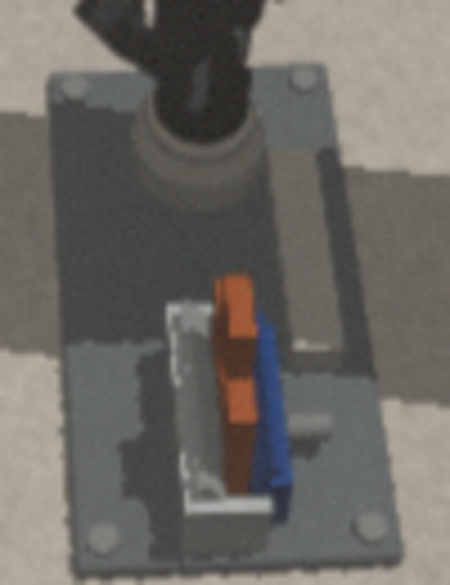

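```bash
python3 -m crank '[{"delta_rot":[0,0,-0.1],"delta_pos":[0,0,0],"hand":0.0},{"delta_rot":[0,0,-0.2],"delta_pos":[0,0,0],"hand":0.0},{"delta_rot":[0,0,-0.25],"delta_pos":[0,0,0],"hand":0.0},{"delta_rot":[0,0,-0.25],"delta_pos":[0,0,0],"hand":0.0},{"delta_rot":[0,0,-0.25],"delta_pos":[0,0,0],"hand":0.0}]'
python3 - <<'E'
from h import *
s=telemetry.sense(); print("tq",s["ft_torque"].round(3),"q6",s["q"][5].round(4),"yaw",s["tcp_rot"][2].round(4),"dq",s['dq'].round(4),"w",s['gripper_width'])
p,d=vision.snapshot("side"); np.save("pics/side6.npy",d); cv2.imwrite("pics/side6raw.png",p)
p2,d2=vision.snapshot("top"); np.save("pics/top6.npy",d2); cv2.imwrite("pics/top6raw.png",p2)
a=cv2.resize(p[285:425,300:410],None,fx=4,fy=4,interpolation=cv2.INTER_CUBIC); b=cv2.resize(p2[230:320,170:310],None,fx=2.5,fy=2.5,interpolation=cv2.INTER_CUBIC)
cv2.imwrite("pics/f1.png",a); cv2.imwrite("pics/f2.png",b)
for n in("side","top"):
    q,P=load(n,6); hsv=cv2.cvtColor(q,cv2.COLOR_BGR2HSV)
    for m,l in(((hsv[...,0]<16)&(hsv[...,1]>120)&(np.hypot(P[...,0]-512,P[...,1]-283)<45),"cas"),((np.hypot(P[...,0]-752,P[...,1]-127)<60)&(P[...,2]>40)&(P[...,2]<70),"box"),((np.hypot(P[...,0]-746,P[...,1]+115)<45)&(P[...,2]>110)&(P[...,2]<130),"bottle"),((np.hypot(P[...,0]-499,P[...,1]-457)<40)&(P[...,2]>65)&(P[...,2]<85),"jar")):
        Q=P[m]; print(n,l,len(Q),Q.mean(0).round(1) if len(Q) else "")
E
```

```text
clock: 20.15
position: [536.0, 144.6, 34.1]
tcp_rot: [-3.14, 0.001, -2.301]
force: [-0.2, -2.6, 5.3]
gripper_width: 12.7
tq [-0.33   0.075  0.069] q6 -2.3298 yaw -2.3013 dq [-0.0016  0.     -0.0018 -0.0013 -0.0001  0.0004] w 12.7451413968977
side cas 200 [511.6 290.  102.2]
side box 1828 [753.5 129.9  52.3]
side bottle 334 [ 753.7 -116.2  116.8]
side jar 177 [503.8 454.7  73.3]
top cas 192 [511.9 278.7  94.3]
top box 1848 [755.3 127.1  54.7]
top bottle 505 [ 755.  -118.6  119.9]
top jar 295 [502.7 464.8  74.1]
```

View pics/f1.png

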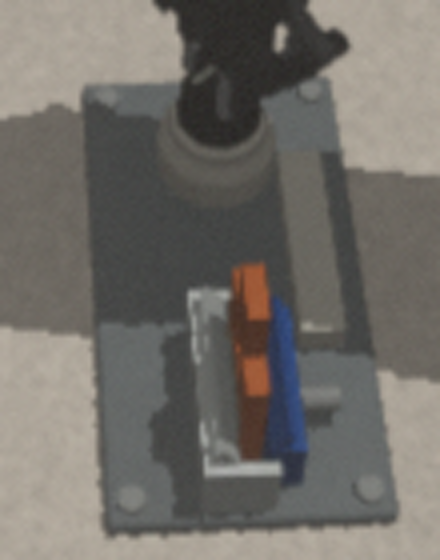

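View pics/f2.png

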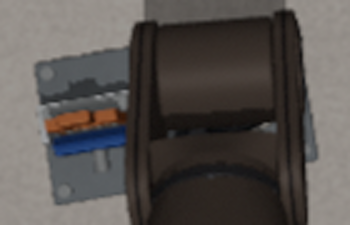

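```bash
python3 - <<'E'
from h import *
for n in("side","top"):
    q,P=load(n,6); hsv=cv2.cvtColor(q,cv2.COLOR_BGR2HSV)
    m=(hsv[...,0]<16)&(hsv[...,1]>120)&(np.hypot(P[...,0]-512,P[...,1]-283)<45)
    for lo,hi in((85,97),(117,127)):
        Q=P[m&(P[...,2]>lo)&(P[...,2]<hi)]; w,v=np.linalg.eigh(np.cov(Q[:,:2].T)); print(n,lo,hi,len(Q),np.median(Q,0).round(1),(np.degrees(np.arctan2(v[1,1],v[0,1]))).round(1))
E
```

```text
side 85 97 80 [509.5 300.9  88.2] 104.3
side 117 127 87 [511.9 283.2 120. ] 97.3
top 85 97 61 [513.3 269.   90.3] 100.3
top 117 127 59 [512. 284. 122.] 100.1
```

The tab top is at z≈121 and the shoulders at z≈89, so the underside is on the 10 mm floor. It is square, and centred at about (512,283). The screw is about 1.55 rad back from the seat, still and gripped. Handing in.

```bash
python3 -c "
from bench import workorder, telemetry
print(workorder.job_done()); s=telemetry.sense(); print(s['clock'],s['gripper_width'],s['force'],s['tcp_rot'])"
```

```text
the job is handed in; nothing more can be done
None
the job is handed in; nothing more can be done
```

I lifted the orange cassette off the white hook and stood it in the clamp pocket, then let go of it. I then turned the thumbscrew clockwise to its stop, backed it off about a quarter turn and handed in still gripping it. The hand-in gave no verdict, and I could not read the state after it. The last clock reading was 20.15 s of the 64 s allowed.

**Last checks:**
- **Cassette:** it stands square and upright at about (512, 283) mm. Its tab top is 120–122 mm above the bench, which puts its underside on the 10 mm pocket floor. The lowering ended in 6.9 N of floor contact.
- **Seating:** the torque jumped from about 0.1 to 2.2 N m after roughly 1.55 rad of turning. My camera estimate of the distance to the seat was 1.546 rad.
- **Back-off:** the screw is about 1.55 rad back from the seat, at an estimated 2.44 rad. That comes from the tool's turning angle, because the screw has no direct reading. The white mark is back near where it started.
- **Grip:** the fingers are closed on the wing at 12.7 mm, and the joint speeds are near zero.
- **Bystanders:** I never touched the bottle, jar or tip box. I did not compare their start and end positions like for like, but the readings I have agree to about 10 mm, inside the 30 mm limit.

**What disagreed:**
- **Fingertip height:** the cameras showed the real fingertips about 30 mm above the reported tool point. A test close at the reported tab height shut on nothing, so I used the camera height from then on.
- **Cameras:** the two cameras placed the clamp and hook 2–7 mm apart. I averaged them and refined with model overlays on the pictures.

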